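Clear the glaze test blocks into the tub and hang up the tray

TASK

Clear away the glaze test blocks: gather the loose ones from the table onto the handled tray beside those already on it, then carry the tray level over the open tub and tip it steeply so that the blocks slide off into the tub, and finally hang the empty tray by its handle bar across both prongs of the hook stand. Any block that misses the tub or gets knocked away must also end up in the tub (put it there by hand), and everything else stays where it is.

Things in the scene. Friction and masses are not known exactly. Their poses are not given: they have to be found in the camera images.
- block1: chunky terracotta glaze test block, 36 (its x) x 28 (y) x 24 (z) mm, 45 g, the +x end dipped in coloured glaze; origin at its centre. At the start lying on the table among the other things; some of block1 to block6 are absent (None from the start).
- block2: chunky terracotta glaze test block, 36 (its x) x 28 (y) x 24 (z) mm, 45 g, the +x end dipped in coloured glaze; origin at its centre. At the start lying on the table among the other things; some of block1 to block6 are absent (None from the start).
- block3: chunky terracotta glaze test block, 36 (its x) x 28 (y) x 24 (z) mm, 45 g, the +x end dipped in coloured glaze; origin at its centre. At the start lying on the table among the other things; some of block1 to block6 are absent (None from the start).
- block4: chunky terracotta glaze test block, 36 (its x) x 28 (y) x 24 (z) mm, 45 g, the +x end dipped in coloured glaze; origin at its centre. At the start lying on the table among the other things; some of block1 to block6 are absent (None from the start).
- block5: chunky terracotta glaze test block, 36 (its x) x 28 (y) x 24 (z) mm, 45 g, the +x end dipped in coloured glaze; origin at its centre. At the start lying on the table among the other things; some of block1 to block6 are absent (None from the start).
- block6: chunky terracotta glaze test block, 36 (its x) x 28 (y) x 24 (z) mm, 45 g, the +x end dipped in coloured glaze; origin at its centre. At the start lying on the table among the other things; some of block1 to block6 are absent (None from the start).
- block7: chunky terracotta glaze test block, 36 (its x) x 28 (y) x 24 (z) mm, 45 g, the +x end dipped in coloured glaze; origin at its centre. Always present; at the start lying on the tray.
- block8: chunky terracotta glaze test block, 36 (its x) x 28 (y) x 24 (z) mm, 45 g, the +x end dipped in coloured glaze; origin at its centre. Always present; at the start lying on the tray.
- tray: loose handled tray, 350 g; white floor 240 (x) x 200 (y) mm, 6 mm thick; blue rims, 5 mm thick and 22 mm high from the underside, on both sides and the back (+x). The front edge (-x) has no rim: blocks slide off there when it is tipped. A wooden arch spans it over the middle (x = 0), its two uprights (16 x 8 mm) at y = +-104 mm. Origin: centre of its underside, z up
- tray_handle (a point): centre of the tray's wooden handle bar, the top of the arch, 116 mm above the tray's underside. The bar runs straight along the tray's y, 216 mm long, 14 mm wide (x), 20 mm high (z): its underside is 106 mm and its top 126 mm above the tray's underside. Axes as the tray's
- tub: fixed open grey tub, outside 270 x 270 mm and 70 mm high, walls and floor 6 mm; origin at the centre of its underside, z up
- tub_in (a point): centre of the tub's inner floor, 6 mm above its underside
- hook: fixed hook stand: two parallel level red prongs, 10 mm thick, at y = +-40 mm, pointing to its -x from a 100 mm crossbar on a dark steel post (18 x 30 mm) at x = +160 mm; base plate 12 mm thick from x = +100 to +210, y = +-85 mm. Origin on the table straight below the seat, where the tray hangs
- hook_seat (a point): point level with the prongs' top and midway between them, 205 mm above the table; x points to the post. The prong tips, 42 mm before it (x = -42), are turned up to 227 mm high. The tray's bar is laid across both prongs behind the tips, up to 30 mm before or behind this point; the tray then hangs level below
- mug: bystander, loose: white mug, 76 mm across, 85 mm high; origin at its underside; to be left where it is
- glaze_jar: bystander, loose: glass jar with red cap, 60 mm across, 85 mm high; origin at its underside; to be left where it is
- paintbrush: bystander, loose: paintbrush lying flat along its x, about 170 mm long; origin at its underside; to be left where it is

How it is judged:
On the way, in this order (a step that is already met when the one before it is completed fails the run):
1. all blocks lie on the tray together, the tray level and standing on the table (x of block1 in the frame of tray between -0.125 and 0.125 m and y of block1 in the frame of tray between -0.099 and 0.099 m and z of block1 in the frame of tray between 0.005 and 0.07 m and x of block2 in the frame of tray between -0.125 and 0.125 m and y of block2 in the frame of tray between -0.099 and 0.099 m and z of block2 in the frame of tray between 0.005 and 0.07 m and x of block3 in the frame of tray between -0.125 and 0.125 m and y of block3 in the frame of tray between -0.099 and 0.099 m and z of block3 in the frame of tray between 0.005 and 0.07 m and x of block4 in the frame of tray between -0.125 and 0.125 m and y of block4 in the frame of tray between -0.099 and 0.099 m and z of block4 in the frame of tray between 0.005 and 0.07 m and x of block5 in the frame of tray between -0.125 and 0.125 m and y of block5 in the frame of tray between -0.099 and 0.099 m and z of block5 in the frame of tray between 0.005 and 0.07 m and x of block6 in the frame of tray between -0.125 and 0.125 m and y of block6 in the frame of tray between -0.099 and 0.099 m and z of block6 in the frame of tray between 0.005 and 0.07 m and x of block7 in the frame of tray between -0.125 and 0.125 m and y of block7 in the frame of tray between -0.099 and 0.099 m and z of block7 in the frame of tray between 0.005 and 0.07 m and x of block8 in the frame of tray between -0.125 and 0.125 m and y of block8 in the frame of tray between -0.099 and 0.099 m and z of block8 in the frame of tray between 0.005 and 0.07 m and angle between tray's own z axis and vertical below 0.15 rad and height (world z) of tray below 0.03 m), for 0.3 s.
2. the tray, with the blocks it carries still on it, is carried level over the tub (horizontal distance between tray_handle and tub below 0.2 m and height (world z) of tray above 0.06 m and angle between tray's own z axis and vertical below 0.3 rad and x of block7 in the frame of tray between -0.125 and 0.125 m and y of block7 in the frame of tray between -0.099 and 0.099 m and z of block7 in the frame of tray between 0.005 and 0.07 m and x of block8 in the frame of tray between -0.125 and 0.125 m and y of block8 in the frame of tray between -0.099 and 0.099 m and z of block8 in the frame of tray between 0.005 and 0.07 m), for 0.2 s.
3. the tray is tipped steeply over the tub (horizontal distance between tray_handle and tub below 0.2 m and height (world z) of tray above 0.06 m and angle between tray's own z axis and vertical above 0.5 rad), for 0.2 s.
At the end, for the whole second after the job is handed in: Every block lies at rest in the tub; the tray hangs level (within about 14 degrees) and still by its handle bar on both prongs of the hook stand, the bar's middle within 40 mm of the midpoint between the prongs and roughly square to them (20 degrees); the robot has let go (x of block1 in the frame of tub_in between -0.129 and 0.129 m and y of block1 in the frame of tub_in between -0.129 and 0.129 m and z of block1 in the frame of tub_in between 0 and 0.065 m and x of block2 in the frame of tub_in between -0.129 and 0.129 m and y of block2 in the frame of tub_in between -0.129 and 0.129 m and z of block2 in the frame of tub_in between 0 and 0.065 m and x of block3 in the frame of tub_in between -0.129 and 0.129 m and y of block3 in the frame of tub_in between -0.129 and 0.129 m and z of block3 in the frame of tub_in between 0 and 0.065 m and x of block4 in the frame of tub_in between -0.129 and 0.129 m and y of block4 in the frame of tub_in between -0.129 and 0.129 m and z of block4 in the frame of tub_in between 0 and 0.065 m and x of block5 in the frame of tub_in between -0.129 and 0.129 m and y of block5 in the frame of tub_in between -0.129 and 0.129 m and z of block5 in the frame of tub_in between 0 and 0.065 m and x of block6 in the frame of tub_in between -0.129 and 0.129 m and y of block6 in the frame of tub_in between -0.129 and 0.129 m and z of block6 in the frame of tub_in between 0 and 0.065 m and x of block7 in the frame of tub_in between -0.129 and 0.129 m and y of block7 in the frame of tub_in between -0.129 and 0.129 m and z of block7 in the frame of tub_in between 0 and 0.065 m and x of block8 in the frame of tub_in between -0.129 and 0.129 m and y of block8 in the frame of tub_in between -0.129 and 0.129 m and z of block8 in the frame of tub_in between 0 and 0.065 m and x of tray_handle in the frame of hook_seat between -0.04 and 0.04 m and y of tray_handle in the frame of hook_seat between -0.04 and 0.04 m and z of tray_handle in the frame of hook_seat between 0 and 0.025 m and angle between tray's own z axis and vertical below 0.25 rad and contact force between tray and hook above 1 N and linear speed of each of tray, block1, block2, block3, block4, block5, block6, block7, block8 below 0.03 m/s and angle between the y axis of tray and the y axis of hook, either way round below 0.35 rad); the robot touches nothing.
It fails at once if the mug is pushed more than 5 cm from its place (distance of mug from where it was at the start of the episode above 0.05 m).
It fails at once if the glaze jar is pushed more than 5 cm from its place (distance of glaze_jar from where it was at the start of the episode above 0.05 m).
It fails at once if the paintbrush is pushed more than 5 cm from its place (distance of paintbrush from where it was at the start of the episode above 0.05 m).
Of block1, block2, block3, block4, block5, block6 only 4 to 6 are there at a start; the rules pass over those that are not, and their reading is None.
At some moment in a run one of block1, block2, block3, block4, block5, block6 may be knocked a few centimetres aside while the robot is not near it.
It also fails if it takes over 210 s, if anything falls off the work surface, if the arm or the gripper's body presses on something with over 40 N, if the wrist force passes 120 N, or if a joint passes its speed limit or range.

ROBOT

A 7-joint arm with a two-finger parallel gripper is mounted at the origin on the work surface. World frame = base frame: x ahead of the robot, y to its left, z up, the work surface at z = 0. Lengths are in m, angles in rad, forces in N, time in s.
With the tool pointing down it reaches from about 0.4 to 0.85 m from the base axis. Payload 4.5 kg.
Tool frame: the origin (TCP) lies between the finger pads; the fingertips stand r.tip_reach ahead of it and the grasp point (between the pads) lies 3 mm ahead of it (r.tip_reach is the distance from the TCP to the fingertips, in m); z points along the fingers, y is the line along which they close (so a half turn about z gives the same grasp; the last joint's range is limited). The gripper opens to 88 mm and grips with 3 to 60 N. Pads are 18 mm wide; open, the fingers measure 123 mm over their backs; the gripper's body (75 mm by 187 mm) begins 45 mm behind the grasp point.
Start: joints at [1.27, 0.689, -0.195, 1.565, 0.157, 0.902, -0.215], TCP at [0.205, -0.59, 0.261] pointing down, gripper open.
Joint ranges: [-3.01, 3.01], [-0.46, 2.08], [-1.47, 1.51], [0.13, 2.56], [-1, 4.14], [0.04, 2.09], [-2.66, 2.66]. Speed limits (rad/s): [2.57, 2.57, 3.14, 3.14, 3.14, 3.14, 3.14].

INTERFACE

Orientations are given as a unit quaternion [x, y, z, w].
In Python, from plant import r gives the robot as it stands.
- The arm moves only by the tool step_arm, never from a script. Its argument "motion" is a list of rows, each an object with "dp": the shift along the tool's x, y, z in mm, a list of three; "twist": the turn, a rotation vector about the tool's x, y, z in rad, a list of three; "hand": the opening, from -1 (shut) to 1 (fully open). In form: [{"dp": [dx, dy, dz], "twist": [rx, ry, rz], "hand": hand}, ...]. A call has 1 to 5 rows; each row is the pose to reach, as a shift and turn from the pose commanded when the call began, along the tool's axes at that moment; what a row does not reach only later rows make up. A row lasts 1/8 s, in which the tool goes at most 62.5 mm and 10.7 degrees, less where a joint would pass 70% of its speed; a pose out of reach is approached as far as the arm can. A call with a gripper value outside its range is refused whole. The fingers move at their own pace and stop on an object; "force" is the grip in N (left out, the last holds). Time passes only in rows, so rows that repeat a pose let the fingers close. It gives the time, the measured TCP pose, the force, the opening and the grip force at its end, in the units of the state.
- r.get_state(): the state, without advancing time (a new reading comes with each control period).
- r.snapshot(name): name is "scene" or "side" or "wrist"; returns a dict with "pixels" (480x640x3 uint8, red, green, blue), "depth" (480x640 float32, m along the optical axis (not along the pixel's ray), 0 where there is no reading), "fx", "fy", "cx", "cy" (pixels), "D" ([k1, k2, p1, p2, k3] as OpenCV has them; the pictures are not rectified), "xyz" and "orientation" of the camera in the world; the wrist camera has in their place "mount" (4x4, takes a point from camera to tool coordinates, whose origin is the TCP and whose axes are the flange's). Camera axes: x right, y down, z forward; pixel columns grow to the right and rows downward; lengths in m; the calibration is good to about 2 mm. A picture is of the moment at which its call begins: read the wrist's pose just before it.
- r.finish_job(): hands the job in; it is judged then, once.
Trained networks look in the newest picture that a camera, given by its name, has taken for a name from the list of things; names that differ only in an ending like _2 or _b are one class to them, and where a whole thing is asked for, a point or a joint stands for the part that bears it (a point fixed in the world has none). Each returns a list of dicts, best first, with "score" (0 to 1); they miss things now and then, are a little off and sometimes report something else, mostly with a low value. They report only what shows in the picture. A call takes as long as a camera call.
- r.search_frame(camera, thing): "at" ([x, y, z] in m, in the coordinates of the camera as it stood for that picture, good to about 4 mm: the middle of the surface that is visible of it).
The state is a dict: "clock": time; "q": joint angles; "qd": joint speeds; "joint_torque": joint torques, N m; "tool_pos": TCP position; "eef_rot": TCP orientation; "contact_force": force on the tool from outside, world axes, zero at the start; "moment": the same for the moment, N m; "opening": opening from 0.0 (shut) to 1.0 (fully open); "finger_force": force on a finger pad.
Only numpy, scipy, OpenCV 4.12 (cv2) and the standard library are available. Lean on these libraries where they do the work, as an engineer would, in place of code of your own. Each camera call takes 0.05 s, during which the arm holds its last target. There are 200 camera calls.

## Working session

There is one attempt and no reset: what is moved stays moved. The work goes in short steps, Python scripts to look and compute and a tool call to move; the robot and the scene stay as the last step left them, time stands still between calls to the robot, and variables do not carry over. Pictures are saved under pics/ and viewed, at most 14 in all, crops included, and the job is handed in when it is done.

Besides the shell and the picture viewer there is one more tool, called after "Emit:" by a JSON object that holds its "name" and its "arguments". step_arm: Moves the arm, as the interface text tells. Its arguments: {"type":"object","properties":{"motion":{"type":"array"},"force":{"type":"number"}},"required":["motion"]}

```bash
mkdir -p pics; ls; cat > h.py <<'E'
import numpy as np, cv2
from scipy.spatial.transform import Rotation as R
from plant import r
def campose(s,st=None):
    if 'mount' in s:
        T=np.eye(4);T[:3,:3]=R.from_quat(st['eef_rot']).as_matrix();T[:3,3]=st['tool_pos'];return T@np.array(s['mount'])
    T=np.eye(4);T[:3,:3]=R.from_quat(s['orientation']).as_matrix();T[:3,3]=s['xyz'];return T
def snap(name,save=None):
    st=r.get_state();s=r.snapshot(name);s['T']=campose(s,st)
    if save: cv2.imwrite('pics/'+save,cv2.cvtColor(s['pixels'],cv2.COLOR_RGB2BGR))
    return s
def cloud(s):
    K=np.array([[s['fx'],0,s['cx']],[0,s['fy'],s['cy']],[0,0,1.]])
    v,u=np.mgrid[0:480,0:640];p=np.stack([u,v],-1).reshape(-1,1,2).astype(np.float64)
    n=cv2.undistortPoints(p,K,np.array(s['D'],float)).reshape(480,640,2)
    d=s['depth'];P=np.dstack([n[...,0]*d,n[...,1]*d,d])@s['T'][:3,:3].T+s['T'][:3,3]
    P[d<=0]=np.nan;return P
def proj(s,X):
    K=np.array([[s['fx'],0,s['cx']],[0,s['fy'],s['cy']],[0,0,1.]]);Ti=np.linalg.inv(s['T'])
    return cv2.projectPoints(np.atleast_2d(X).astype(float),cv2.Rodrigues(Ti[:3,:3])[0],Ti[:3,3],K,np.array(s['D'],float))[0].reshape(-1,2)
def find(s,cam,thing,mn=0.3):
    return [(round(d['score'],2),np.round(s['T'][:3,:3]@d['at']+s['T'][:3,3],3),np.round(proj(s,s['T'][:3,:3]@d['at']+s['T'][:3,3])[0])) for d in r.search_frame(cam,thing) if d['score']>mn]
E
python3 - <<'E'
from h import *
st=r.get_state();print(st,r.tip_reach)
for c in ['scene','side']:
    s=snap(c,c+'1.png');print(c,s['T'].round(3).tolist())
    for t in ['block1','block7','tray','tray_handle','tub','hook','mug','glaze_jar','paintbrush']:
        for f in find(s,c,t):print(t,*f)
E
```

```text
pics
{'clock': 0.0, 'q': array([ 1.26976653,  0.68996262, -0.19452072,  1.56636128,  0.15734387,
        0.90250146, -0.21510174]), 'qd': array([-0.0013529 , -0.00091842, -0.00166428, -0.00104164,  0.0020322 ,
        0.00021842, -0.00081879]), 'joint_torque': array([-2.48631040e-04, -5.27561617e+01, -1.26695249e+00, -1.53429848e+01,
       -5.26419317e-02,  6.55436539e-03,  1.76691692e-04]), 'tool_pos': array([ 0.20513174, -0.58974262,  0.25991891]), 'eef_rot': array([ 9.86008644e-01,  1.66691664e-01, -2.34459023e-04, -8.87484570e-04]), 'contact_force': array([ 0.06204191, -0.25883328, -0.26244996]), 'moment': array([-0.00941353, -0.03211969, -0.00064578]), 'finger_force': 0.0, 'opening': 1.0010085886752433} 0.022
scene [[-0.341, 0.695, -0.633, 1.339], [0.94, 0.252, -0.229, 0.261], [0.0, -0.673, -0.74, 1.031], [0.0, 0.0, 0.0, 1.0]]
block1 0.83 [0.568 0.368 0.031] [475. 309.]
block1 0.66 [ 0.378 -0.08   0.022] [319. 210.]
block1 0.63 [0.602 0.33  0.025] [456. 318.]
block1 0.51 [ 0.51  -0.091  0.018] [298. 245.]
block1 0.49 [0.427 0.102 0.027] [380. 239.]
block1 0.48 [0.509 0.096 0.02
[... 1064 characters left out ...]
 -0.086  0.017] [370. 287.]
block1 0.64 [0.51  0.005 0.024] [347. 307.]
block7 0.98 [0.591 0.334 0.029] [185. 406.]
block7 0.88 [0.492 0.101 0.023] [328. 341.]
block7 0.88 [0.415 0.113 0.023] [364. 363.]
block7 0.81 [0.555 0.369 0.027] [184. 436.]
block7 0.77 [ 0.372 -0.073  0.019] [431. 313.]
block7 0.72 [ 0.508 -0.086  0.017] [370. 287.]
block7 0.64 [0.51  0.005 0.024] [347. 307.]
tray 0.62 [0.493 0.318 0.004] [245. 441.]
tray_handle 0.84 [0.497 0.318 0.011] [243. 437.]
tub 0.74 [ 0.514 -0.363  0.028] [419. 227.]
hook 0.68 [0.848 0.044 0.048] [203. 255.]
mug 0.79 [0.723 0.245 0.059] [168. 323.]
glaze_jar 0.82 [ 0.731 -0.256  0.05 ] [323. 215.]
paintbrush 0.6 [0.641 0.027 0.021] [285. 292.]
```

View pics/scene1.png

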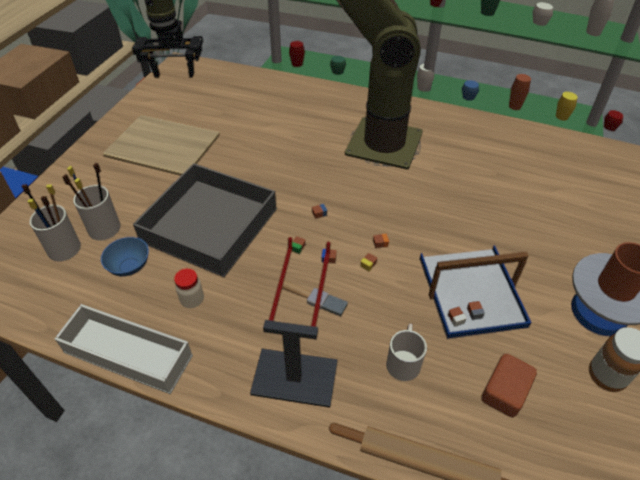

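View pics/side1.png

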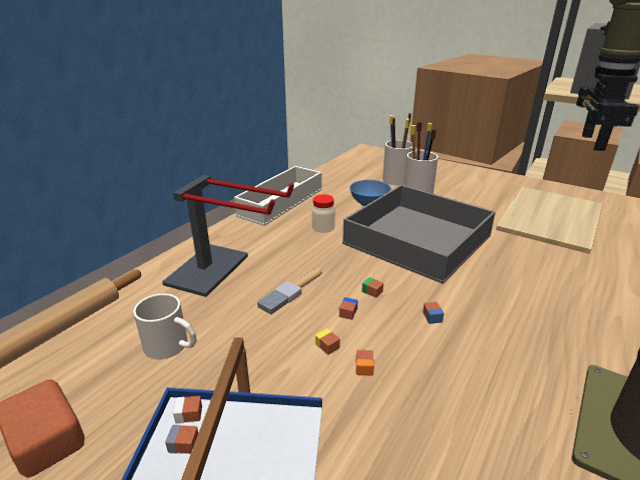

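The scene has five loose blocks: blue (320,211), green (298,245), a second blue (328,256), yellow (369,262) and orange (381,240). Two more sit on the tray at the back rim (458,316 and 476,309). The tray's open front faces the robot. The tub is at (207,222), the hook prongs point toward the robot, and the brush lies under the prongs. Next I'll fit the geometry from depth.

```bash
cat > g.py <<'E'
from h import *
from scipy.ndimage import label
def blocks(P,rgb,lo=.018,hi=.032,xr=(.28,.62),yr=(-.2,.2)):
    m=(P[...,2]>lo)&(P[...,2]<hi)&(P[...,0]>xr[0])&(P[...,0]<xr[1])&(P[...,1]>yr[0])&(P[...,1]<yr[1])
    L,n=label(m)
    for i in range(1,n+1):
        q=P[L==i]
        if len(q)<25: continue
        (c,wh,a)=cv2.minAreaRect(q[:,:2].astype(np.float32))
        print('blk',len(q),np.round(c,3),np.round(wh,3),round(a,1),'ztop',np.round(np.percentile(q[:,2],[50,95]),3),rgb[L==i].mean(0).round())
E
python3 - <<'E'
from g import *
def rect(q): 
    c,wh,a=cv2.minAreaRect(q[:,:2].astype(np.float32));return np.round(c,3),np.round(wh,3),round(a,1),np.median(q[:,2]).round(3),len(q)
for c in ['scene','side']:
    s=snap(c);P=cloud(s);rgb=s['pixels'].astype(int);R_,G,B=[rgb[...,i] for i in range(3)];X,Y,Z=[P[...,i] for i in range(3)]
    print(c);blocks(P,rgb)
    m=(Y>.2)&(Y<.5)&(X>.3)&(X<.7)
    print('floor',rect(P[m&(Z>.002)&(Z<.012)&(R_>140)&(abs(R_-B)<60)&(B>140)]))
    print('rim',rect(P[m&(Z>.017)&(Z<.026)&(B>R_+25)]))
    print('bar',rect(P[m&(Z>.118)&(Z<.135)]),np.percentile(P[m&(Z>.09)][:,2],[50,99]))
    t=(X>.3)&(X<.7)&(Y<-.15)&(Y>-.56)
    print('tubrim',rect(P[t&(Z>.062)&(Z<.076)&(R_<110)]), 'tubfloor',rect(P[t&(Z>.002)&(Z<.012)&(R_<110)&(abs(R_-B)<25)]))
    red=(R_>90)&(G<R_*.45)&(B<R_*.45)&(Z>.15)&(Z<.25)&(abs(Y)<.2)
    L,n=label(red)
    for i in range(1,n+1):
        q=P[L==i]
        if len(q)>40: print('red',len(q),q.min(0).round(3),q.max(0).round(3),rect(q),'zmed',np.percentile(q[:,2],[50,90,99]).round(3))
    h=(Z<.02)&(Z>.007)&(X>.7)&(abs(Y)<.2)&(R_<80)
    print('base',rect(P[h]))
E
```

```text
scene
blk 115 [ 0.372 -0.08 ] [0.032 0.039] 45.9 ztop [0.024 0.028] [100.  76.  72.]
blk 131 [0.423 0.103] [0.032 0.038] 33.6 ztop [0.023 0.028] [132.  77.  47.]
blk 120 [ 0.508 -0.091] [0.037 0.029] 2.7 ztop [0.024 0.027] [95. 90. 55.]
blk 31 [ 0.521 -0.018] [0.024 0.008] 19.3 ztop [0.024 0.029] [ 53.  65. 120.]
blk 60 [0.514 0.005] [0.03  0.015] 11.6 ztop [0.024 0.027] [119.  73.  52.]
blk 144 [0.502 0.093] [0.029 0.04 ] 73.1 ztop [0.024 0.028] [139. 109.  54.]
floor (array([0.485, 0.353]), array([0.229, 0.183]), 27.3, np.float64(0.007), 4005)
rim (array([0.498, 0.355]), array([0.242, 0.203]), 27.7, np.float64(0.022), 574)
bar (array([0.495, 0.354]), array([0.019, 0.216]), 28.2, np.float64(0.126), 610) [0.12386115 0.13039911]
tubrim (array([ 0.513, -0.35 ]), array([0.276, 0.277]), 83.6, np.float64(0.068), 1098) tubfloor (array([ 0.538, -0.381]), array([0.331, 0.327]), 83.9, np.float64(0.006), 4765)
red 248 [ 0.679 -0.043  0.2  ] [ 0.853 -0.004  0.21 ] (array([ 0.766, -0.023]), array([0.178, 0.008]), 10.6, np.float64(0.204), 248) zmed [0.204 0.207 0.208]
red 248 [0.664 0.037 0.201] 
[... 744 characters left out ...]
p.float64(0.021), 1102)
bar (array([0.495, 0.352]), array([0.015, 0.212]), 28.1, np.float64(0.126), 1909) [0.12531886 0.12768985]
tubrim (array([ 0.512, -0.35 ]), array([0.275, 0.273]), 83.9, np.float64(0.066), 813) tubfloor (array([ 0.511, -0.35 ]), array([0.273, 0.27 ]), 83.9, np.float64(0.008), 684)
red 273 [ 0.674 -0.04   0.199] [ 0.858 -0.002  0.207] (array([ 0.766, -0.022]), array([0.186, 0.01 ]), 10.6, np.float64(0.203), 273) zmed [0.203 0.205 0.206]
red 325 [0.661 0.039 0.195] [0.848 0.077 0.207] (array([0.754, 0.058]), array([0.188, 0.026]), 4.3, np.float64(0.203), 325) zmed [0.203 0.205 0.206]
base (array([1.446e+00, 1.000e-03]), array([0.251, 1.338]), 83.5, np.float64(0.011), 351)
```

```bash
cat > pl.py <<'E'
import json,os,numpy as np
from scipy.spatial.transform import Rotation as R
from plant import r
def down(psi,tilt=0):
    # tool down with tool x at psi deg; tilt(deg) turns the tool about its x, tool z leaning to tool y for tilt>0 -> use sign
    p=np.radians(psi);M=np.array([[np.cos(p),np.sin(p),0],[np.sin(p),-np.cos(p),0],[0,0,-1]])
    return R.from_matrix(M)*R.from_rotvec([np.radians(tilt),0,0])
def load():
    if os.path.exists('cmd.json'):
        d=json.load(open('cmd.json'));return np.array(d[0]),R.from_quat(d[1])
    s=r.get_state();return np.array(s['tool_pos']),R.from_quat(s['eef_rot'])
def plan(wps,v=60,w=.18):
    """wps: (x,y,z,psi,hand,settle rows[,tilt]); prints calls"""
    p,q=load()
    for wp in wps:
        x,y,z,psi,hand,st=wp[:6];tp=np.array([x,y,z]);tq=down(psi,wp[6] if len(wp)>6 else 0)
        while True:
            d=np.linalg.norm(tp-p)*1e3;a=(q.inv()*tq).magnitude()
            n=max(int(np.ceil(d/v)),int(np.ceil(a/w)),1) ; k=min(n,5)
            f=k/n
            dp=np.round(q.inv().apply(tp-p)*f*1e3).astype(int)
            tw=np.round((q.inv()*tq).as_rotvec()*f,2)
            extra=min(5-k,st) if k==n else 0
            if k==n: st-=extra
            print(f'{k}+{extra} rows: dp {dp.tolist()} twist {tw.tolist()} hand {hand}')
            p=p+q.apply(dp/1e3);q=q*R.from_rotvec(tw)
            if k==n:
                if st>0: print(f'   +{st} rows hold')
                break
    json.dump([p.tolist(),q.as_quat().tolist()],open('cmd.json','w'));print('end',p.round(4),q.as_quat().round(3))
E
python3 - <<'E'
from pl import *
s=r.snapshot('wrist');print(np.round(s['mount'],3))
plan([(.372,-.082,.2,135,.2,2),(.372,-.082,.06,135.5,.2,2)])
E
```

```text
[[ 0.    -0.956 -0.294  0.076]
 [ 1.     0.     0.001  0.   ]
 [-0.001 -0.294  0.956 -0.125]
 [ 0.     0.     0.     1.   ]]
5+0 rows: dp [135, -177, 25] twist [0.0, 0.0, -0.84] hand 0.2
5+0 rows: dp [222, -18, 26] twist [0.0, 0.0, -0.84] hand 0.2
2+2 rows: dp [65, 62, 10] twist [-0.0, 0.0, -0.34] hand 0.2
3+2 rows: dp [0, 0, 140] twist [-0.0, 0.0, -0.01] hand 0.2
end [ 0.3718 -0.0817  0.0597] [ 0.379  0.926 -0.     0.   ]
```

Emit:
{"name": "step_arm", "arguments": {"motion": [{"dp": [135,-177,25],"twist": [0,0,-0.84],"hand": 0.2},{"dp": [135,-177,25],"twist": [0,0,-0.84],"hand": 0.2},{"dp": [135,-177,25],"twist": [0,0,-0.84],"hand": 0.2},{"dp": [135,-177,25],"twist": [0,0,-0.84],"hand": 0.2},{"dp": [135,-177,25],"twist": [0,0,-0.84],"hand": 0.2}]}}

```text
clock: 1.78
tool_pos: [0.2759, -0.3757, 0.2359]
eef_rot: [0.83, 0.558, 0.0, -0.001]
contact_force: [-0.0, -0.9, -0.2]
opening: 0.599
finger_force: 0.0
```

Emit:
{"name": "step_arm", "arguments": {"motion": [{"dp": [222,-18,26],"twist": [0,0,-0.84],"hand": 0.2},{"dp": [222,-18,26],"twist": [0,0,-0.84],"hand": 0.2},{"dp": [222,-18,26],"twist": [0,0,-0.84],"hand": 0.2},{"dp": [222,-18,26],"twist": [0,0,-0.84],"hand": 0.2},{"dp": [222,-18,26],"twist": [0,0,-0.84],"hand": 0.2}]}}

```text
clock: 2.4
tool_pos: [0.3453, -0.1641, 0.2099]
eef_rot: [0.53, 0.848, 0.001, 0.0]
contact_force: [-1.1, -0.3, -0.3]
opening: 0.601
finger_force: 0.0
```

Emit:
{"name": "step_arm", "arguments": {"motion": [{"dp": [65,62,10],"twist": [0,0,-0.34],"hand": 0.2},{"dp": [65,62,10],"twist": [0,0,-0.34],"hand": 0.2},{"dp": [65,62,10],"twist": [0,0,-0.34],"hand": 0.2},{"dp": [65,62,10],"twist": [0,0,-0.34],"hand": 0.2}]}}

```text
clock: 2.9
tool_pos: [0.3714, -0.0827, 0.1997]
eef_rot: [0.385, 0.923, -0.001, -0.0]
contact_force: [-0.9, 0.1, -0.9]
opening: 0.598
finger_force: 0.0
```

```bash
python3 - <<'E'
from g import *
s=snap('wrist','w1.png');P=cloud(s);blocks(P,s['pixels'])
print(r.get_state()['tool_pos'])
E
```

```text
blk 1953 [0.42  0.101] [0.03  0.037] 30.7 ztop [0.025 0.026] [189. 127.  71.]
blk 1703 [0.499 0.091] [0.03  0.037] 72.4 ztop [0.025 0.026] [186. 142.  73.]
blk 1519 [ 0.371 -0.086] [0.029 0.037] 41.5 ztop [0.025 0.026] [158. 127. 118.]
blk 1397 [ 0.514 -0.009] [0.029 0.037] 13.3 ztop [0.025 0.026] [147. 116. 117.]
[ 0.37132293 -0.08293607  0.19972954]
```

View pics/w1.png

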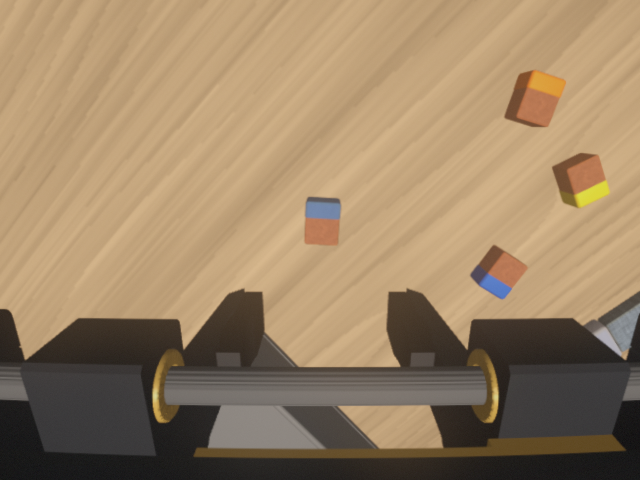

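The view shows the blue block at (322,222), nearly square between the fingers, with green hidden behind the hand and the other three blocks to the right. The wrist fit puts it at (.371,-.086) and 131.5°, so I'll pick it.

```bash
rm cmd.json; python3 - <<'E'
from pl import *
json.dump([[ 0.3718,-0.0817,0.1997],[0.379,0.926,0,0]],open('cmd.json','w'))
plan([(.371,-.085,.025,132,.2,2),(.371,-.085,.025,132,-.8,4),(.371,-.085,.15,132,-.8,0),(.414,.378,.12,208,-.8,2),(.414,.378,.035,208,-.8,1)])
E
```

```text
3+2 rows: dp [-2, -3, 175] twist [0.0, 0.0, 0.06] hand 0.2
1+4 rows: dp [0, 0, 0] twist [0.0, 0.0, 0.0] hand -0.8
3+0 rows: dp [0, 0, -125] twist [0.0, 0.0, 0.0] hand -0.8
5+0 rows: dp [197, 214, 19] twist [0.0, 0.0, -0.83] hand -0.8
3+2 rows: dp [-15, 174, 11] twist [0.0, 0.0, -0.5] hand -0.8
2+1 rows: dp [0, 0, 85] twist [0.0, 0.0, 0.0] hand -0.8
end [0.4143 0.3783 0.0347] [-0.244  0.97   0.     0.   ]
```

Emit:
{"name": "step_arm", "arguments": {"motion": [{"dp": [-2,-3,60],"twist": [0,0,0.06],"hand": 0.2},{"dp": [-2,-3,120],"twist": [0,0,0.06],"hand": 0.2},{"dp": [-2,-3,160],"twist": [0,0,0.06],"hand": 0.2},{"dp": [-2,-3,175],"twist": [0,0,0.06],"hand": 0.2},{"dp": [-2,-3,175],"twist": [0,0,0.06],"hand": 0.2}]}}

```text
clock: 3.58
tool_pos: [0.3717, -0.0869, 0.0239]
eef_rot: [0.412, 0.911, -0.001, 0.002]
contact_force: [-0.8, -1.3, -0.4]
opening: 0.603
finger_force: 0.0
```

Emit:
{"name": "step_arm", "arguments": {"motion": [{"dp": [0,0,0],"twist": [0,0,0],"hand": -0.8},{"dp": [0,0,0],"twist": [0,0,0],"hand": -0.8},{"dp": [0,0,0],"twist": [0,0,0],"hand": -0.8},{"dp": [0,0,0],"twist": [0,0,0],"hand": -0.8},{"dp": [0,0,0],"twist": [0,0,0],"hand": -0.8}], "force": 20}}

```text
clock: 4.2
tool_pos: [0.3713, -0.0854, 0.0249]
eef_rot: [0.411, 0.912, -0.0, 0.0]
contact_force: [0.0, 0.0, -0.8]
opening: 0.315
finger_force: 20.0
```

Emit:
{"name": "step_arm", "arguments": {"motion": [{"dp": [0,0,-40],"twist": [0,0,0],"hand": -0.8},{"dp": [0,0,-80],"twist": [0,0,0],"hand": -0.8},{"dp": [0,0,-125],"twist": [0,0,0],"hand": -0.8}]}}

```text
clock: 4.58
tool_pos: [0.3758, -0.0899, 0.1272]
eef_rot: [0.412, 0.911, -0.004, 0.009]
contact_force: [0.5, -0.4, -1.2]
opening: 0.316
finger_force: 20.0
```

Emit:
{"name": "step_arm", "arguments": {"motion": [{"dp": [197,214,19],"twist": [0,0,-0.83],"hand": -0.8},{"dp": [197,214,19],"twist": [0,0,-0.83],"hand": -0.8},{"dp": [197,214,19],"twist": [0,0,-0.83],"hand": -0.8},{"dp": [197,214,19],"twist": [0,0,-0.83],"hand": -0.8},{"dp": [197,214,19],"twist": [0,0,-0.83],"hand": -0.8}]}}

```text
clock: 5.2
tool_pos: [0.4059, 0.2038, 0.1038]
eef_rot: [0.007, 1.0, -0.004, 0.006]
contact_force: [1.2, -1.2, -0.4]
opening: 0.316
finger_force: 20.0
```

Emit:
{"name": "step_arm", "arguments": {"motion": [{"dp": [-15,174,11],"twist": [0,0,-0.5],"hand": -0.8},{"dp": [-15,174,11],"twist": [0,0,-0.5],"hand": -0.8},{"dp": [-15,174,11],"twist": [0,0,-0.5],"hand": -0.8},{"dp": [-15,174,11],"twist": [0,0,-0.5],"hand": -0.8},{"dp": [-15,174,11],"twist": [0,0,-0.5],"hand": -0.8}]}}

```text
clock: 5.82
tool_pos: [0.4245, 0.3721, 0.0905]
eef_rot: [-0.238, 0.971, -0.008, 0.004]
contact_force: [-1.1, -0.1, -1.1]
opening: 0.313
finger_force: 20.0
```

```bash
sed -i "s/    if os.path.exists('cmd.json'):/    if 0:/" pl.py; python3 - <<'E'
from pl import *
print(r.get_state()['tool_pos'],r.get_state()['eef_rot'])
plan([(.414,.378,.085,208,-.8,2),(.414,.378,.035,208,-.8,3),(.414,.378,.035,208,0,3),(.414,.378,.15,208,0.2,2)],v=40,w=.15)
E
```

```text
[0.42445413 0.37211764 0.09050661] [-0.2375875   0.97132667 -0.00786515  0.00385051]
1+2 rows: dp [7, 10, 5] twist [-0.02, 0.0, -0.01] hand -0.8
2+3 rows: dp [0, 0, 50] twist [0.0, 0.0, 0.0] hand -0.8
1+3 rows: dp [0, 0, 0] twist [0.0, 0.0, 0.0] hand 0
3+2 rows: dp [-1, 0, -115] twist [0.0, 0.0, 0.0] hand 0.2
end [0.4144 0.3779 0.1503] [-0.242  0.97   0.002  0.001]
```

Emit:
{"name": "step_arm", "arguments": {"motion": [{"dp": [7,10,5],"twist": [-0.02,0,-0.01],"hand": -0.8},{"dp": [7,10,5],"twist": [-0.02,0,-0.01],"hand": -0.8},{"dp": [7,10,5],"twist": [-0.02,0,-0.01],"hand": -0.8}]}}

```text
clock: 6.2
tool_pos: [0.414, 0.3786, 0.0858]
eef_rot: [-0.243, 0.97, 0.003, 0.002]
contact_force: [-0.3, -0.3, -0.5]
opening: 0.315
finger_force: 20.0
```

Emit:
{"name": "step_arm", "arguments": {"motion": [{"dp": [0,0,25],"twist": [0,0,0],"hand": -0.8},{"dp": [0,0,50],"twist": [0,0,0],"hand": -0.8},{"dp": [0,0,50],"twist": [0,0,0],"hand": -0.8},{"dp": [0,0,50],"twist": [0,0,0],"hand": -0.8}]}}

```text
clock: 6.7
tool_pos: [0.4143, 0.38, 0.0366]
eef_rot: [-0.243, 0.97, 0.003, 0.002]
contact_force: [-0.0, -0.3, -0.5]
opening: 0.316
finger_force: 20.0
```

Emit:
{"name": "step_arm", "arguments": {"motion": [{"dp": [0,0,0],"twist": [0,0,0],"hand": 0},{"dp": [0,0,0],"twist": [0,0,0],"hand": 0},{"dp": [0,0,0],"twist": [0,0,0],"hand": 0},{"dp": [0,0,0],"twist": [0,0,0],"hand": 0}]}}

```text
clock: 7.2
tool_pos: [0.4152, 0.3786, 0.0361]
eef_rot: [-0.242, 0.97, 0.002, 0.003]
contact_force: [3.0, -4.2, 4.9]
opening: 0.494
finger_force: 2.9
```

Emit:
{"name": "step_arm", "arguments": {"motion": [{"dp": [0,0,-40],"twist": [0,0,0],"hand": 0},{"dp": [0,0,-80],"twist": [0,0,0],"hand": 0},{"dp": [0,0,-120],"twist": [0,0,0],"hand": 0.2},{"dp": [0,0,-120],"twist": [0,0,0],"hand": 0.2},{"dp": [0,0,-120],"twist": [0,0,0],"hand": 0.2}]}}

```text
clock: 7.82
tool_pos: [0.4133, 0.3788, 0.1553]
eef_rot: [-0.243, 0.97, 0.003, 0.002]
contact_force: [0.5, -0.9, -0.0]
opening: 0.598
finger_force: 0.0
```

```bash
python3 - <<'E'
from pl import *
print(r.get_state()['tool_pos'])
plan([(.516,-.008,.15,103,.2,2),(.516,-.008,.025,103,.2,2),(.516,-.008,.025,103,-.8,4),(.516,-.008,.15,103,-.8,2),(.442,.325,.12,208,-.8,2),(.442,.325,.035,208,-.8,2)],v=50,w=.16)
from g import *
s=snap('side');P=cloud(s);blocks(P,s['pixels'])
E
```

```text
[0.41334867 0.37880432 0.15525696]
5+0 rows: dp [38, -162, 1] twist [0.0, -0.0, 0.76] hand 0.2
5+0 rows: dp [-84, -144, 1] twist [0.0, -0.0, 0.77] hand 0.2
2+2 rows: dp [-65, -18, 1] twist [0.0, -0.01, 0.3] hand 0.2
3+2 rows: dp [1, -1, 125] twist [0.0, 0.0, 0.0] hand 0.2
1+4 rows: dp [0, 0, 0] twist [0.0, 0.0, 0.0] hand -0.8
3+2 rows: dp [-1, 1, -125] twist [0.0, 0.0, 0.0] hand -0.8
5+0 rows: dp [142, 2, 12] twist [0.0, 0.0, -0.76] hand -0.8
5+0 rows: dp [102, 99, 12] twist [-0.0, 0.0, -0.76] hand -0.8
2+2 rows: dp [2, 57, 5] twist [-0.0, 0.0, -0.31] hand -0.8
2+2 rows: dp [1, 1, 85] twist [-0.0, 0.0, 0.0] hand -0.8
end [0.4415 0.325  0.0346] [-0.243  0.97  -0.002  0.002]
blk 186 [ 0.507 -0.094] [0.032 0.037] 83.3 ztop [0.024 0.026] [164. 145.  92.]
blk 206 [ 0.515 -0.007] [0.028 0.038] 12.8 ztop [0.024 0.026] [169. 124. 129.]
blk 281 [0.499 0.093] [0.03  0.038] 73.6 ztop [0.024 0.026] [216. 159.  89.]
blk 311 [0.42  0.103] [0.028 0.037] 30.0 ztop [0.024 0.026] [228. 140.  80.]
```

Emit:
{"name": "step_arm", "arguments": {"motion": [{"dp": [8,-32,0],"twist": [0,0,0.15],"hand": 0.2},{"dp": [15,-65,1],"twist": [0,0,0.3],"hand": 0.2},{"dp": [23,-97,1],"twist": [0,0,0.46],"hand": 0.2},{"dp": [30,-130,1],"twist": [0,0,0.61],"hand": 0.2},{"dp": [38,-162,1],"twist": [0,0,0.76],"hand": 0.2}]}}

```text
clock: 8.5
tool_pos: [0.4562, 0.2167, 0.1525]
eef_rot: [0.137, 0.991, 0.003, -0.0]
contact_force: [0.6, -0.1, -0.3]
opening: 0.6
finger_force: 0.0
```

Emit:
{"name": "step_arm", "arguments": {"motion": [{"dp": [-17,-29,0],"twist": [0,0,0.15],"hand": 0.2},{"dp": [-34,-58,0],"twist": [0,0,0.31],"hand": 0.2},{"dp": [-50,-86,1],"twist": [0,0,0.46],"hand": 0.2},{"dp": [-67,-115,1],"twist": [0,0,0.62],"hand": 0.2},{"dp": [-84,-144,1],"twist": [0,0,0.77],"hand": 0.2}]}}

```text
clock: 9.12
tool_pos: [0.4987, 0.0559, 0.1506]
eef_rot: [0.499, 0.867, 0.003, -0.002]
contact_force: [-0.4, -0.7, 0.2]
opening: 0.601
finger_force: 0.0
```

Emit:
{"name": "step_arm", "arguments": {"motion": [{"dp": [-33,-9,0],"twist": [0,0,0.15],"hand": 0.2},{"dp": [-65,-18,1],"twist": [0,0,0.3],"hand": 0.2},{"dp": [-65,-18,1],"twist": [0,0,0.3],"hand": 0.2},{"dp": [-65,-18,1],"twist": [0,0,0.3],"hand": 0.2}]}}

```text
clock: 9.62
tool_pos: [0.516, -0.0071, 0.1497]
eef_rot: [0.62, 0.785, 0.003, -0.002]
contact_force: [0.3, 0.3, 0.1]
opening: 0.594
finger_force: 0.0
```

```bash
python3 - <<'E'
from pl import *
print(r.get_state()['tool_pos'],r.get_state()['eef_rot'])
plan([(.515,-.008,.025,103,.2,2),(.515,-.008,.025,103,-.8,4),(.515,-.008,.15,103,-.8,2),(.442,.325,.12,208,-.8,2),(.442,.325,.035,208,-.8,2)],v=50,w=.16)
E
```

```text
[ 0.51601116 -0.00711296  0.14967329] [ 0.61973275  0.78480247  0.00342434 -0.00216102]
3+2 rows: dp [-2, -2, 125] twist [0.0, -0.01, 0.01] hand 0.2
1+4 rows: dp [0, 0, 0] twist [0.0, 0.0, -0.0] hand -0.8
3+2 rows: dp [0, 1, -125] twist [0.0, 0.0, -0.0] hand -0.8
5+0 rows: dp [142, 1, 12] twist [-0.0, 0.0, -0.76] hand -0.8
5+0 rows: dp [102, 99, 12] twist [-0.0, 0.0, -0.77] hand -0.8
2+2 rows: dp [2, 57, 5] twist [-0.0, 0.0, -0.31] hand -0.8
2+2 rows: dp [0, 0, 85] twist [-0.0, 0.0, 0.0] hand -0.8
end [0.4425 0.325  0.0349] [-0.244  0.97  -0.001  0.001]
```

Emit:
{"name": "step_arm", "arguments": {"motion": [{"dp": [-2,-2,42],"twist": [0,-0.01,0.01],"hand": 0.2},{"dp": [-2,-2,84],"twist": [0,-0.01,0.01],"hand": 0.2},{"dp": [-2,-2,125],"twist": [0,-0.01,0.01],"hand": 0.2},{"dp": [-2,-2,125],"twist": [0,-0.01,0.01],"hand": 0.2},{"dp": [-2,-2,125],"twist": [0,-0.01,0.01],"hand": 0.2}]}}

```text
clock: 10.25
tool_pos: [0.515, -0.0078, 0.025]
eef_rot: [0.623, 0.782, 0.001, 0.002]
contact_force: [0.1, 0.1, 0.3]
opening: 0.604
finger_force: 0.0
```

Emit:
{"name": "step_arm", "arguments": {"motion": [{"dp": [0,0,0],"twist": [0,0,0],"hand": -0.8},{"dp": [0,0,0],"twist": [0,0,0],"hand": -0.8},{"dp": [0,0,0],"twist": [0,0,0],"hand": -0.8},{"dp": [0,0,0],"twist": [0,0,0],"hand": -0.8},{"dp": [0,0,0],"twist": [0,0,0],"hand": -0.8}]}}

```text
clock: 10.88
tool_pos: [0.5155, -0.0099, 0.0255]
eef_rot: [0.625, 0.781, 0.0, 0.003]
contact_force: [-0.9, -0.2, 1.9]
opening: 0.319
finger_force: 20.0
```

Emit:
{"name": "step_arm", "arguments": {"motion": [{"dp": [0,1,-42],"twist": [0,0,0],"hand": -0.8},{"dp": [0,1,-84],"twist": [0,0,0],"hand": -0.8},{"dp": [0,1,-125],"twist": [0,0,0],"hand": -0.8},{"dp": [0,1,-125],"twist": [0,0,0],"hand": -0.8},{"dp": [0,1,-125],"twist": [0,0,0],"hand": -0.8}]}}

```text
clock: 11.5
tool_pos: [0.5154, -0.0097, 0.1498]
eef_rot: [0.625, 0.781, -0.0, 0.002]
contact_force: [-0.5, -1.0, -1.5]
opening: 0.321
finger_force: 20.0
```

Emit:
{"name": "step_arm", "arguments": {"motion": [{"dp": [28,0,2],"twist": [0,0,-0.15],"hand": -0.8},{"dp": [57,0,5],"twist": [0,0,-0.3],"hand": -0.8},{"dp": [85,1,7],"twist": [0,0,-0.46],"hand": -0.8},{"dp": [114,1,10],"twist": [0,0,-0.61],"hand": -0.8},{"dp": [142,1,12],"twist": [0,0,-0.76],"hand": -0.8}]}}

```text
clock: 12.12
tool_pos: [0.4845, 0.13, 0.136]
eef_rot: [0.288, 0.958, -0.002, 0.001]
contact_force: [0.1, -0.5, -0.7]
opening: 0.314
finger_force: 20.0
```

Emit:
{"name": "step_arm", "arguments": {"motion": [{"dp": [20,20,2],"twist": [0,0,-0.15],"hand": -0.8},{"dp": [41,40,5],"twist": [0,0,-0.31],"hand": -0.8},{"dp": [61,59,7],"twist": [0,0,-0.46],"hand": -0.8},{"dp": [82,79,10],"twist": [0,0,-0.62],"hand": -0.8},{"dp": [102,99,12],"twist": [0,0,-0.77],"hand": -0.8}]}}

```text
clock: 12.75
tool_pos: [0.4548, 0.2686, 0.1233]
eef_rot: [-0.093, 0.996, -0.002, 0.001]
contact_force: [1.0, 0.7, -0.1]
opening: 0.313
finger_force: 20.0
```

Emit:
{"name": "step_arm", "arguments": {"motion": [{"dp": [1,28,2],"twist": [0,0,-0.15],"hand": -0.8},{"dp": [2,57,5],"twist": [0,0,-0.31],"hand": -0.8},{"dp": [2,57,5],"twist": [0,0,-0.31],"hand": -0.8},{"dp": [2,57,5],"twist": [0,0,-0.31],"hand": -0.8}]}}

```text
clock: 13.25
tool_pos: [0.4437, 0.3224, 0.1188]
eef_rot: [-0.242, 0.97, -0.003, 0.001]
contact_force: [0.2, 0.4, -0.1]
opening: 0.314
finger_force: 20.0
```

```bash
python3 - <<'E'
from pl import *
plan([(.442,.325,.035,208,-.8,2)],v=50,w=.16)
from g import *
s=snap('scene');P=cloud(s);X,Y,Z=P[...,0],P[...,1],P[...,2];m=(Y>.2)&(Y<.5)&(X>.3)&(X<.7)&(Z>.118)&(Z<.135)
R_,B=s['pixels'][...,0].astype(int),s['pixels'][...,2].astype(int);m&=(R_>B+20)
print(cv2.minAreaRect(P[m][:,:2].astype(np.float32)));blocks(P,s['pixels'])
E
```

```text
2+2 rows: dp [0, 4, 84] twist [-0.01, -0.0, -0.0] hand -0.8
end [0.442  0.3254 0.0348] [-0.242  0.97   0.002 -0.   ]
((0.4677664339542389, 0.33929261565208435), (0.08290132880210876, 0.2154802531003952), 28.48288917541504)
blk 132 [0.421 0.102] [0.031 0.036] 29.2 ztop [0.023 0.027] [143.  85.  52.]
blk 120 [ 0.507 -0.092] [0.041 0.028] 1.0 ztop [0.023 0.027] [101.  96.  59.]
blk 141 [0.502 0.093] [0.03  0.039] 73.1 ztop [0.024 0.027] [151. 118.  58.]
```

Emit:
{"name": "step_arm", "arguments": {"motion": [{"dp": [0,4,42],"twist": [-0.01,0,0],"hand": -0.8},{"dp": [0,4,84],"twist": [-0.01,0,0],"hand": -0.8},{"dp": [0,4,84],"twist": [-0.01,0,0],"hand": -0.8},{"dp": [0,4,84],"twist": [-0.01,0,0],"hand": -0.8}]}}

```text
clock: 13.8
tool_pos: [0.4427, 0.3269, 0.037]
eef_rot: [-0.242, 0.97, 0.003, 0.001]
contact_force: [-0.0, 0.2, -0.4]
opening: 0.317
finger_force: 20.0
```

Emit:
{"name": "step_arm", "arguments": {"motion": [{"dp": [0,0,0],"twist": [0,0,0],"hand": -0.1},{"dp": [0,0,0],"twist": [0,0,0],"hand": -0.1},{"dp": [0,0,0],"twist": [0,0,0],"hand": -0.1},{"dp": [0,0,0],"twist": [0,0,0],"hand": -0.1}]}}

```text
clock: 14.3
tool_pos: [0.4424, 0.3274, 0.0362]
eef_rot: [-0.243, 0.97, 0.003, 0.001]
contact_force: [0.3, 0.3, -0.1]
opening: 0.449
finger_force: 0.0
```

Emit:
{"name": "step_arm", "arguments": {"motion": [{"dp": [0,0,-40],"twist": [0,0,0],"hand": -0.1},{"dp": [0,0,-80],"twist": [0,0,0],"hand": -0.1},{"dp": [0,0,-120],"twist": [0,0,0],"hand": 0.2},{"dp": [0,0,-120],"twist": [0,0,0],"hand": 0.2},{"dp": [0,0,-120],"twist": [0,0,0],"hand": 0.2}]}}

```text
clock: 14.92
tool_pos: [0.4423, 0.326, 0.1555]
eef_rot: [-0.243, 0.97, 0.002, 0.0]
contact_force: [-0.0, 0.1, -1.4]
opening: 0.599
finger_force: 0.0
```

```bash
python3 - <<'E'
from pl import *
print(r.get_state()['tool_pos'])
plan([(.508,-.094,.13,177,.2,2),(.508,-.094,.025,177,.2,2),(.508,-.094,.025,177,-.8,4),(.508,-.094,.12,177,-.8,2),(.466,.281,.12,208,-.8,2),(.466,.281,.035,208,-.8,2)],v=50,w=.16)
E
```

```text
[0.4423264  0.32604561 0.15552789]
5+0 rows: dp [78, -223, 13] twist [0.0, 0.0, 0.3] hand 0.2
4+1 rows: dp [6, -189, 10] twist [0.0, -0.0, 0.24] hand 0.2
   +1 rows hold
3+2 rows: dp [0, -1, 105] twist [0.0, -0.0, 0.0] hand 0.2
1+4 rows: dp [0, 0, 0] twist [0.0, -0.0, 0.0] hand -0.8
2+2 rows: dp [0, 1, -95] twist [0.0, -0.0, 0.0] hand -0.8
5+0 rows: dp [38, 233, 1] twist [0.0, 0.0, -0.34] hand -0.8
3+2 rows: dp [-25, 139, 1] twist [0.0, 0.0, -0.2] hand -0.8
2+2 rows: dp [0, 0, 85] twist [0.0, 0.0, 0.0] hand -0.8
end [0.4661 0.2814 0.0353] [-0.243  0.97   0.002  0.   ]
```

Emit:
{"name": "step_arm", "arguments": {"motion": [{"dp": [16,-45,3],"twist": [0,0,0.06],"hand": 0.2},{"dp": [31,-89,5],"twist": [0,0,0.12],"hand": 0.2},{"dp": [47,-134,8],"twist": [0,0,0.18],"hand": 0.2},{"dp": [62,-178,10],"twist": [0,0,0.24],"hand": 0.2},{"dp": [78,-223,13],"twist": [0,0,0.3],"hand": 0.2}]}}

```text
clock: 15.55
tool_pos: [0.478, 0.0915, 0.1403]
eef_rot: [-0.094, 0.996, 0.003, -0.001]
contact_force: [0.7, 0.6, -0.9]
opening: 0.599
finger_force: 0.0
```

Emit:
{"name": "step_arm", "arguments": {"motion": [{"dp": [2,-50,3],"twist": [0,0,0.06],"hand": 0.2},{"dp": [3,-100,5],"twist": [0,0,0.12],"hand": 0.2},{"dp": [5,-150,8],"twist": [0,0,0.18],"hand": 0.2},{"dp": [6,-189,10],"twist": [0,0,0.24],"hand": 0.2},{"dp": [6,-189,10],"twist": [0,0,0.24],"hand": 0.2}]}}

```text
clock: 16.18
tool_pos: [0.5073, -0.0976, 0.1285]
eef_rot: [0.028, 1.0, 0.002, -0.002]
contact_force: [-0.2, 0.5, 0.6]
opening: 0.597
finger_force: 0.0
```

```bash
python3 - <<'E'
from g import *
from pl import *
s=snap('wrist');P=cloud(s);blocks(P,s['pixels'])
plan([(.508,-.094,.025,177,.2,2)],v=50)
E
```

```text
blk 1135 [0.423 0.087] [0.033 0.017] 2.2 ztop [0.024 0.026] [160. 102.  69.]
blk 2509 [0.499 0.091] [0.031 0.037] 72.1 ztop [0.025 0.026] [191. 148.  73.]
blk 2461 [ 0.506 -0.096] [0.029 0.036] 84.9 ztop [0.025 0.026] [169. 151.  99.]
3+2 rows: dp [-1, 0, 104] twist [0.01, -0.0, 0.0] hand 0.2
end [ 0.5083 -0.094   0.0251] [ 0.026  1.    -0.002 -0.002]
```

Emit:
{"name": "step_arm", "arguments": {"motion": [{"dp": [1,-1,40],"twist": [0,0,0.03],"hand": 0.2},{"dp": [1,-1,80],"twist": [0.01,0,0.03],"hand": 0.2},{"dp": [1,-1,104],"twist": [0.01,0,0.03],"hand": 0.2},{"dp": [1,-1,104],"twist": [0.01,0,0.03],"hand": 0.2},{"dp": [1,-1,104],"twist": [0.01,0,0.03],"hand": 0.2}]}}

```text
clock: 16.85
tool_pos: [0.5074, -0.0924, 0.027]
eef_rot: [0.039, 0.999, -0.002, -0.0]
contact_force: [-0.0, 0.2, -0.8]
opening: 0.6
finger_force: 0.0
```

Emit:
{"name": "step_arm", "arguments": {"motion": [{"dp": [0,0,0],"twist": [0,0,0],"hand": -0.8},{"dp": [0,0,0],"twist": [0,0,0],"hand": -0.8},{"dp": [0,0,0],"twist": [0,0,0],"hand": -0.8},{"dp": [0,0,0],"twist": [0,0,0],"hand": -0.8},{"dp": [0,0,0],"twist": [0,0,0],"hand": -0.8}]}}

```text
clock: 17.48
tool_pos: [0.5076, -0.094, 0.027]
eef_rot: [0.04, 0.999, -0.002, -0.0]
contact_force: [-1.0, -1.4, 4.9]
opening: 0.314
finger_force: 20.0
```

Emit:
{"name": "step_arm", "arguments": {"motion": [{"dp": [0,0,-42],"twist": [0,0,0],"hand": -0.8},{"dp": [0,0,-84],"twist": [0,0,0],"hand": -0.8},{"dp": [0,0,-95],"twist": [0,0,0],"hand": -0.8},{"dp": [0,0,-95],"twist": [0,0,0],"hand": -0.8},{"dp": [0,0,-95],"twist": [0,0,0],"hand": -0.8}]}}

```text
clock: 18.1
tool_pos: [0.5067, -0.0935, 0.1203]
eef_rot: [0.04, 0.999, -0.002, -0.001]
contact_force: [-0.8, -0.4, -0.8]
opening: 0.314
finger_force: 20.0
```

Emit:
{"name": "step_arm", "arguments": {"motion": [{"dp": [8,47,0],"twist": [0,0,-0.07],"hand": -0.8},{"dp": [15,93,0],"twist": [0,0,-0.14],"hand": -0.8},{"dp": [23,140,0],"twist": [0,0,-0.21],"hand": -0.8},{"dp": [30,186,0],"twist": [0,0,-0.28],"hand": -0.8},{"dp": [38,233,0],"twist": [0,0,-0.35],"hand": -0.8}]}}

```text
clock: 18.73
tool_pos: [0.4873, 0.1431, 0.1192]
eef_rot: [-0.136, 0.991, -0.002, -0.002]
contact_force: [0.5, -0.1, -0.5]
opening: 0.316
finger_force: 20.0
```

Emit:
{"name": "step_arm", "arguments": {"motion": [{"dp": [-8,46,0],"twist": [0,0,-0.07],"hand": -0.8},{"dp": [-16,92,0],"twist": [0,0,-0.14],"hand": -0.8},{"dp": [-25,133,0],"twist": [0,0,-0.22],"hand": -0.8},{"dp": [-25,133,0],"twist": [0,0,-0.22],"hand": -0.8},{"dp": [-25,133,0],"twist": [0,0,-0.22],"hand": -0.8}]}}

```text
clock: 19.35
tool_pos: [0.4762, 0.2755, 0.1187]
eef_rot: [-0.243, 0.97, -0.003, -0.002]
contact_force: [-1.6, -0.0, -0.6]
opening: 0.314
finger_force: 20.0
```

```bash
python3 - <<'E'
from pl import *
print(r.get_state()['tool_pos'])
plan([(.467,.2775,.035,208,-.8,2),(.467,.2775,.15,208,.2,2),(.5,.092,.13,163,.2,2)],v=50,w=.16)
E
```

```text
[0.47624226 0.27546478 0.11869386]
2+2 rows: dp [7, 7, 84] twist [-0.0, -0.01, 0.0] hand -0.8
3+2 rows: dp [-1, -1, -115] twist [-0.0, 0.0, 0.0] hand 0.2
5+0 rows: dp [58, -179, 20] twist [-0.0, 0.01, 0.79] hand 0.2
   +2 rows hold
end [0.5004 0.0923 0.1303] [ 0.149  0.989 -0.002 -0.001]
```

Emit:
{"name": "step_arm", "arguments": {"motion": [{"dp": [7,7,30],"twist": [0,-0.01,0],"hand": -0.8},{"dp": [7,7,60],"twist": [0,-0.01,0],"hand": -0.8},{"dp": [7,7,84],"twist": [0,-0.01,0],"hand": -0.8},{"dp": [7,7,84],"twist": [0,-0.01,0],"hand": -0.8},{"dp": [7,7,84],"twist": [0,-0.01,0],"hand": -0.8}]}}

```text
clock: 19.98
tool_pos: [0.4674, 0.2784, 0.0364]
eef_rot: [-0.242, 0.97, -0.001, 0.004]
contact_force: [-0.1, -0.6, -0.0]
opening: 0.313
finger_force: 20.0
```

Emit:
{"name": "step_arm", "arguments": {"motion": [{"dp": [0,0,0],"twist": [0,0,0],"hand": -0.15},{"dp": [0,0,0],"twist": [0,0,0],"hand": -0.15},{"dp": [0,0,0],"twist": [0,0,0],"hand": -0.15},{"dp": [0,0,0],"twist": [0,0,0],"hand": -0.15}]}}

```text
clock: 20.48
tool_pos: [0.4672, 0.2794, 0.0362]
eef_rot: [-0.243, 0.97, -0.001, 0.004]
contact_force: [-0.8, 0.2, 0.4]
opening: 0.423
finger_force: 0.0
```

Emit:
{"name": "step_arm", "arguments": {"motion": [{"dp": [0,0,-40],"twist": [0,0,0],"hand": -0.15},{"dp": [0,0,-80],"twist": [0,0,0],"hand": -0.1},{"dp": [0,0,-115],"twist": [0,0,0],"hand": 0.2},{"dp": [0,0,-115],"twist": [0,0,0],"hand": 0.2},{"dp": [0,0,-115],"twist": [0,0,0],"hand": 0.2}]}}

```text
clock: 21.1
tool_pos: [0.4661, 0.2787, 0.1505]
eef_rot: [-0.243, 0.97, -0.001, 0.004]
contact_force: [0.1, -0.0, -0.1]
opening: 0.6
finger_force: 0.0
```

Emit:
{"name": "step_arm", "arguments": {"motion": [{"dp": [12,-36,4],"twist": [0,0,0.15],"hand": 0.2},{"dp": [23,-72,8],"twist": [0,0,0.31],"hand": 0.2},{"dp": [35,-107,12],"twist": [0,0,0.47],"hand": 0.2},{"dp": [46,-143,16],"twist": [0,0,0.63],"hand": 0.2},{"dp": [58,-179,20],"twist": [0,0,0.79],"hand": 0.2}]}}

```text
clock: 21.72
tool_pos: [0.499, 0.0925, 0.1298]
eef_rot: [0.152, 0.988, 0.0, 0.003]
contact_force: [-0.8, 0.1, -0.7]
opening: 0.601
finger_force: 0.0
```

Emit:
{"name": "step_arm", "arguments": {"motion": [{"dp": [0,0,0],"twist": [0,0,0],"hand": 0.2},{"dp": [0,0,0],"twist": [0,0,0],"hand": 0.2}]}}

```text
clock: 21.98
tool_pos: [0.4991, 0.0949, 0.1305]
eef_rot: [0.148, 0.989, 0.001, 0.003]
contact_force: [0.2, 1.1, -0.5]
opening: 0.598
finger_force: 0.0
```

```bash
python3 - <<'E'
from g import *
from pl import *
for c in ['wrist','side']:
    s=snap(c);P=cloud(s);blocks(P,s['pixels'])
print(r.get_state()['tool_pos'])
plan([(.5,.092,.025,163,.2,2),(.5,.092,.13,163,-.8,2),(.3945,.333,.12,208,-.8,2),(.3945,.333,.035,208,-.8,2),(.3945,.333,.15,208,-.8,2),(.421,.102,.13,121,.2,2)],v=50,w=.16)
E
```

```text
blk 3088 [0.42  0.101] [0.029 0.036] 30.2 ztop [0.025 0.026] [198. 137.  78.]
blk 2408 [0.499 0.092] [0.029 0.036] 72.2 ztop [0.025 0.026] [195. 152.  79.]
blk 282 [0.499 0.093] [0.03  0.037] 72.2 ztop [0.024 0.026] [210. 153.  84.]
blk 308 [0.419 0.103] [0.028 0.037] 29.2 ztop [0.024 0.026] [222. 134.  76.]
[0.49916475 0.09574674 0.13096029]
3+2 rows: dp [-1, -4, 106] twist [0.0, 0.01, 0.0] hand 0.2
3+2 rows: dp [0, 1, -105] twist [0.0, -0.0, 0.0] hand -0.8
5+0 rows: dp [143, 166, 10] twist [0.0, -0.0, -0.65] hand -0.8
1+2 rows: dp [3, 44, 1] twist [0.01, 0.0, -0.14] hand -0.8
2+2 rows: dp [0, 0, 85] twist [-0.0, -0.0, 0.0] hand -0.8
3+2 rows: dp [0, -1, -115] twist [-0.0, -0.0, 0.0] hand -0.8
5+0 rows: dp [43, -108, 11] twist [-0.0, 0.0, 0.76] hand 0.2
5+0 rows: dp [-43, -107, 10] twist [-0.0, 0.0, 0.76] hand 0.2
   +2 rows hold
end [0.421  0.1022 0.1304] [ 0.491  0.871 -0.001  0.002]
```

Emit:
{"name": "step_arm", "arguments": {"motion": [{"dp": [-1,-3,40],"twist": [0,0,0],"hand": 0.2},{"dp": [-1,-3,80],"twist": [0,0.01,0],"hand": 0.2},{"dp": [-1,-3,106],"twist": [0,0.01,0],"hand": 0.2},{"dp": [-1,-3,106],"twist": [0,0.01,0],"hand": 0.2},{"dp": [-1,-3,106],"twist": [0,0.01,0],"hand": 0.2}]}}

```text
clock: 22.7
tool_pos: [0.5003, 0.0923, 0.0252]
eef_rot: [0.148, 0.989, 0.002, -0.001]
contact_force: [-0.4, -0.0, 0.4]
opening: 0.599
finger_force: 0.0
```

Emit:
{"name": "step_arm", "arguments": {"motion": [{"dp": [0,0,0],"twist": [0,0,0],"hand": -0.8},{"dp": [0,0,0],"twist": [0,0,0],"hand": -0.8},{"dp": [0,0,0],"twist": [0,0,0],"hand": -0.8},{"dp": [0,0,0],"twist": [0,0,0],"hand": -0.8},{"dp": [0,0,0],"twist": [0,0,0],"hand": -0.8}]}}

```text
clock: 23.32
tool_pos: [0.5006, 0.091, 0.0254]
eef_rot: [0.149, 0.989, 0.002, -0.001]
contact_force: [0.9, -0.2, 3.9]
opening: 0.318
finger_force: 20.0
```

Emit:
{"name": "step_arm", "arguments": {"motion": [{"dp": [0,0,-42],"twist": [0,0,0],"hand": -0.8},{"dp": [0,0,-84],"twist": [0,0,0],"hand": -0.8},{"dp": [0,0,-105],"twist": [0,0,0],"hand": -0.8},{"dp": [0,0,-105],"twist": [0,0,0],"hand": -0.8},{"dp": [0,0,-105],"twist": [0,0,0],"hand": -0.8}]}}

```text
clock: 23.95
tool_pos: [0.5002, 0.0901, 0.1293]
eef_rot: [0.149, 0.989, 0.001, -0.002]
contact_force: [0.3, -0.7, -1.6]
opening: 0.312
finger_force: 20.0
```

Emit:
{"name": "step_arm", "arguments": {"motion": [{"dp": [29,33,2],"twist": [0,0,-0.13],"hand": -0.8},{"dp": [57,66,4],"twist": [0,0,-0.26],"hand": -0.8},{"dp": [86,100,6],"twist": [0,0,-0.39],"hand": -0.8},{"dp": [114,133,8],"twist": [0,0,-0.52],"hand": -0.8},{"dp": [143,166,10],"twist": [0,0,-0.65],"hand": -0.8}]}}

```text
clock: 24.58
tool_pos: [0.4118, 0.2922, 0.1196]
eef_rot: [-0.177, 0.984, 0.001, -0.001]
contact_force: [0.5, 0.2, -0.2]
opening: 0.315
finger_force: 20.0
```

Emit:
{"name": "step_arm", "arguments": {"motion": [{"dp": [3,44,1],"twist": [0.01,0,-0.14],"hand": -0.8},{"dp": [3,44,1],"twist": [0.01,0,-0.14],"hand": -0.8},{"dp": [3,44,1],"twist": [0.01,0,-0.14],"hand": -0.8}]}}

```text
clock: 24.95
tool_pos: [0.3949, 0.3304, 0.119]
eef_rot: [-0.242, 0.97, -0.004, -0.0]
contact_force: [0.1, -0.5, -0.0]
opening: 0.316
finger_force: 20.0
```

```bash
python3 - <<'E'
from pl import *
print(r.get_state()['tool_pos'])
plan([(.3945,.333,.035,208,-.8,2),(.3945,.333,.15,208,-.8,2),(.420,.102,.13,121,.2,2)],v=50,w=.16)
E
```

```text
[0.39486468 0.33038766 0.11898848]
2+2 rows: dp [-1, 3, 84] twist [-0.01, -0.0, 0.0] hand -0.8
3+2 rows: dp [0, 0, -115] twist [0.0, -0.0, 0.0] hand -0.8
5+0 rows: dp [43, -108, 10] twist [-0.0, -0.0, 0.76] hand 0.2
5+0 rows: dp [-43, -108, 10] twist [-0.0, -0.0, 0.76] hand 0.2
   +2 rows hold
end [0.4202 0.1017 0.1298] [ 0.493  0.87  -0.001 -0.002]
```

Emit:
{"name": "step_arm", "arguments": {"motion": [{"dp": [-1,3,30],"twist": [-0.01,0,0],"hand": -0.8},{"dp": [-1,3,60],"twist": [-0.01,0,0],"hand": -0.8},{"dp": [-1,3,84],"twist": [-0.01,0,0],"hand": -0.8},{"dp": [-1,3,84],"twist": [-0.01,0,0],"hand": -0.8},{"dp": [-1,3,84],"twist": [-0.01,0,0],"hand": -0.8}]}}

```text
clock: 25.58
tool_pos: [0.3952, 0.3337, 0.0367]
eef_rot: [-0.242, 0.97, 0.002, -0.001]
contact_force: [-1.1, -0.5, -0.5]
opening: 0.317
finger_force: 20.0
```

Emit:
{"name": "step_arm", "arguments": {"motion": [{"dp": [0,0,0],"twist": [0,0,0],"hand": -0.15},{"dp": [0,0,0],"twist": [0,0,0],"hand": -0.15},{"dp": [0,0,0],"twist": [0,0,0],"hand": -0.15},{"dp": [0,0,0],"twist": [0,0,0],"hand": -0.15}]}}

```text
clock: 26.08
tool_pos: [0.3948, 0.3344, 0.0364]
eef_rot: [-0.243, 0.97, 0.002, -0.001]
contact_force: [0.7, 0.3, -0.7]
opening: 0.427
finger_force: 0.0
```

Emit:
{"name": "step_arm", "arguments": {"motion": [{"dp": [0,0,-40],"twist": [0,0,0],"hand": -0.15},{"dp": [0,0,-80],"twist": [0,0,0],"hand": -0.1},{"dp": [0,0,-115],"twist": [0,0,0],"hand": 0.2},{"dp": [0,0,-115],"twist": [0,0,0],"hand": 0.2},{"dp": [0,0,-115],"twist": [0,0,0],"hand": 0.2}]}}

```text
clock: 26.7
tool_pos: [0.3949, 0.3334, 0.1506]
eef_rot: [-0.243, 0.97, 0.001, -0.001]
contact_force: [-0.4, -0.3, 0.2]
opening: 0.6
finger_force: 0.0
```

Emit:
{"name": "step_arm", "arguments": {"motion": [{"dp": [9,-22,2],"twist": [0,0,0.15],"hand": 0.2},{"dp": [17,-43,4],"twist": [0,0,0.3],"hand": 0.2},{"dp": [26,-65,6],"twist": [0,0,0.46],"hand": 0.2},{"dp": [34,-86,8],"twist": [0,0,0.61],"hand": 0.2},{"dp": [43,-108,10],"twist": [0,0,0.76],"hand": 0.2}]}}

```text
clock: 27.32
tool_pos: [0.4073, 0.2173, 0.1395]
eef_rot: [0.137, 0.991, 0.001, -0.002]
contact_force: [-0.6, -0.1, 0.1]
opening: 0.597
finger_force: 0.0
```

Emit:
{"name": "step_arm", "arguments": {"motion": [{"dp": [-9,-22,2],"twist": [0,0,0.15],"hand": 0.2},{"dp": [-17,-43,4],"twist": [0,0,0.3],"hand": 0.2},{"dp": [-26,-65,6],"twist": [0,0,0.46],"hand": 0.2},{"dp": [-34,-86,8],"twist": [0,0,0.61],"hand": 0.2},{"dp": [-43,-108,10],"twist": [0,0,0.76],"hand": 0.2}]}}

```text
clock: 27.95
tool_pos: [0.4198, 0.102, 0.1293]
eef_rot: [0.494, 0.869, -0.0, -0.003]
contact_force: [-0.4, 0.1, 0.3]
opening: 0.598
finger_force: 0.0
```

Emit:
{"name": "step_arm", "arguments": {"motion": [{"dp": [0,0,0],"twist": [0,0,0],"hand": 0.2},{"dp": [0,0,0],"twist": [0,0,0],"hand": 0.2}]}}

```text
clock: 28.2
tool_pos: [0.4203, 0.1041, 0.1299]
eef_rot: [0.491, 0.871, 0.001, -0.002]
contact_force: [0.2, 0.6, 1.0]
opening: 0.602
finger_force: 0.0
```

```bash
python3 - <<'E'
from g import *
from pl import *
for c in ['wrist','side']:
    s=snap(c);P=cloud(s);blocks(P,s['pixels'])
print(r.get_state()['tool_pos'])
plan([(.42,.102,.025,120,.2,2),(.42,.102,.13,120,-.8,2),(.4225,.2805,.12,208,-.8,2),(.4225,.2805,.035,208,-.8,2),(.4225,.2805,.15,208,-.8,2)],v=50,w=.16)
E
```

```text
blk 2423 [0.42  0.101] [0.029 0.037] 30.6 ztop [0.025 0.026] [197. 133.  74.]
blk 309 [0.419 0.103] [0.028 0.038] 29.2 ztop [0.024 0.026] [221. 133.  76.]
[0.42040205 0.1043855  0.13020533]
3+2 rows: dp [-2, -2, 105] twist [0.0, -0.01, 0.02] hand 0.2
3+2 rows: dp [-1, 0, -105] twist [0.0, 0.0, 0.0] hand -0.8
5+0 rows: dp [77, 46, 5] twist [-0.0, 0.0, -0.77] hand -0.8
5+0 rows: dp [23, 86, 4] twist [-0.0, 0.0, -0.76] hand -0.8
   +2 rows hold
2+2 rows: dp [0, 0, 85] twist [-0.0, 0.0, -0.0] hand -0.8
3+2 rows: dp [0, 0, -115] twist [-0.0, 0.0, -0.0] hand -0.8
end [0.4222 0.2805 0.1505] [-0.24   0.971 -0.002  0.001]
```

Emit:
{"name": "step_arm", "arguments": {"motion": [{"dp": [-2,-2,40],"twist": [0,-0.01,0.02],"hand": 0.2},{"dp": [-2,-2,80],"twist": [0,-0.01,0.02],"hand": 0.2},{"dp": [-2,-2,105],"twist": [0,-0.01,0.02],"hand": 0.2},{"dp": [-2,-2,105],"twist": [0,-0.01,0.02],"hand": 0.2},{"dp": [-2,-2,105],"twist": [0,-0.01,0.02],"hand": 0.2}]}}

```text
clock: 28.92
tool_pos: [0.4197, 0.1021, 0.0246]
eef_rot: [0.499, 0.866, -0.001, 0.002]
contact_force: [0.7, -0.5, -0.7]
opening: 0.6
finger_force: 0.0
```

Emit:
{"name": "step_arm", "arguments": {"motion": [{"dp": [0,0,0],"twist": [0,0,0],"hand": -0.8},{"dp": [0,0,0],"twist": [0,0,0],"hand": -0.8},{"dp": [0,0,0],"twist": [0,0,0],"hand": -0.8},{"dp": [0,0,0],"twist": [0,0,0],"hand": -0.8},{"dp": [0,0,0],"twist": [0,0,0],"hand": -0.8}]}}

```text
clock: 29.55
tool_pos: [0.4199, 0.1008, 0.0258]
eef_rot: [0.501, 0.866, -0.001, 0.003]
contact_force: [-0.6, 0.2, 5.4]
opening: 0.318
finger_force: 20.0
```

Emit:
{"name": "step_arm", "arguments": {"motion": [{"dp": [0,0,-42],"twist": [0,0,0],"hand": -0.8},{"dp": [0,0,-84],"twist": [0,0,0],"hand": -0.8},{"dp": [0,0,-105],"twist": [0,0,0],"hand": -0.8},{"dp": [0,0,-105],"twist": [0,0,0],"hand": -0.8},{"dp": [0,0,-105],"twist": [0,0,0],"hand": -0.8}]}}

```text
clock: 30.18
tool_pos: [0.4195, 0.1007, 0.1301]
eef_rot: [0.501, 0.865, -0.002, 0.003]
contact_force: [-0.2, -0.6, -0.0]
opening: 0.316
finger_force: 20.0
```

Emit:
{"name": "step_arm", "arguments": {"motion": [{"dp": [15,9,1],"twist": [0,0,-0.15],"hand": -0.8},{"dp": [31,18,2],"twist": [0,0,-0.31],"hand": -0.8},{"dp": [46,28,3],"twist": [0,0,-0.46],"hand": -0.8},{"dp": [62,37,4],"twist": [0,0,-0.62],"hand": -0.8},{"dp": [77,46,5],"twist": [0,0,-0.77],"hand": -0.8}]}}

```text
clock: 30.8
tool_pos: [0.4204, 0.191, 0.1232]
eef_rot: [0.137, 0.991, -0.003, 0.001]
contact_force: [0.2, -0.3, -0.2]
opening: 0.316
finger_force: 20.0
```

Emit:
{"name": "step_arm", "arguments": {"motion": [{"dp": [5,17,1],"twist": [0,0,-0.15],"hand": -0.8},{"dp": [9,34,2],"twist": [0,0,-0.3],"hand": -0.8},{"dp": [14,52,2],"twist": [0,0,-0.46],"hand": -0.8},{"dp": [18,69,3],"twist": [0,0,-0.61],"hand": -0.8},{"dp": [23,86,4],"twist": [0,0,-0.76],"hand": -0.8}]}}

```text
clock: 31.42
tool_pos: [0.4222, 0.2797, 0.1184]
eef_rot: [-0.24, 0.971, -0.004, -0.0]
contact_force: [0.7, 0.5, -0.7]
opening: 0.314
finger_force: 20.0
```

Emit:
{"name": "step_arm", "arguments": {"motion": [{"dp": [0,0,0],"twist": [0,0,0],"hand": -0.8},{"dp": [0,0,0],"twist": [0,0,0],"hand": -0.8}]}}

```text
clock: 31.68
tool_pos: [0.4222, 0.2785, 0.1193]
eef_rot: [-0.237, 0.972, -0.004, -0.0]
contact_force: [0.7, 0.4, -1.0]
opening: 0.313
finger_force: 20.0
```

```bash
python3 - <<'E'
from pl import *
print(r.get_state()['tool_pos'])
plan([(.4225,.2805,.035,208,-.8,2),(.4225,.2805,.2,208,-.8,2)],v=50,w=.16)
E
```

```text
[0.42219046 0.27853325 0.11929257]
2+2 rows: dp [-1, 2, 84] twist [-0.01, -0.0, -0.01] hand -0.8
4+1 rows: dp [0, 1, -165] twist [0.0, -0.0, -0.0] hand -0.8
   +1 rows hold
end [0.4223 0.2808 0.2003] [-0.242  0.97   0.001 -0.001]
```

Emit:
{"name": "step_arm", "arguments": {"motion": [{"dp": [-1,2,30],"twist": [-0.01,0,-0.01],"hand": -0.8},{"dp": [-1,2,60],"twist": [-0.01,0,-0.01],"hand": -0.8},{"dp": [-1,2,84],"twist": [-0.01,0,-0.01],"hand": -0.8},{"dp": [-1,2,84],"twist": [-0.01,0,-0.01],"hand": -0.8},{"dp": [-1,2,84],"twist": [-0.01,0,-0.01],"hand": -0.8}]}}

```text
clock: 32.3
tool_pos: [0.4229, 0.2814, 0.0371]
eef_rot: [-0.242, 0.97, 0.002, -0.0]
contact_force: [0.9, -0.1, 0.1]
opening: 0.317
finger_force: 20.0
```

Emit:
{"name": "step_arm", "arguments": {"motion": [{"dp": [0,0,0],"twist": [0,0,0],"hand": -0.15},{"dp": [0,0,0],"twist": [0,0,0],"hand": -0.15},{"dp": [0,0,0],"twist": [0,0,0],"hand": -0.15},{"dp": [0,0,0],"twist": [0,0,0],"hand": -0.15}]}}

```text
clock: 32.8
tool_pos: [0.4228, 0.2816, 0.0366]
eef_rot: [-0.243, 0.97, 0.002, -0.0]
contact_force: [-0.1, -0.3, -0.1]
opening: 0.425
finger_force: 0.0
```

Emit:
{"name": "step_arm", "arguments": {"motion": [{"dp": [0,0,-40],"twist": [0,0,0],"hand": -0.15},{"dp": [0,0,-80],"twist": [0,0,0],"hand": -0.1},{"dp": [0,0,-125],"twist": [0,0,0],"hand": 0.2},{"dp": [0,0,-165],"twist": [0,0,0],"hand": 0.2},{"dp": [0,0,-165],"twist": [0,0,0],"hand": 0.2}]}}

```text
clock: 33.42
tool_pos: [0.4239, 0.2823, 0.204]
eef_rot: [-0.243, 0.97, 0.003, 0.002]
contact_force: [-0.5, 0.1, -0.5]
opening: 0.6
finger_force: 0.0
```

Emit:
{"name": "step_arm", "arguments": {"motion": [{"dp": [50,-20,-10],"twist": [0,0,0.15],"hand": 0.2},{"dp": [80,-60,-20],"twist": [0,0,0.3],"hand": 0.2},{"dp": [80,-100,-40],"twist": [0,0,0.45],"hand": 0.2},{"dp": [80,-100,-40],"twist": [0,0,0.6],"hand": 0.2},{"dp": [80,-100,-40],"twist": [0,0,0.6],"hand": 0.2}]}}

```text
clock: 34.05
tool_pos: [0.3995, 0.1541, 0.2404]
eef_rot: [0.055, 0.999, 0.001, -0.001]
contact_force: [0.2, 0.5, -0.3]
opening: 0.598
finger_force: 0.0
```

```bash
python3 - <<'E'
from g import *
s=snap('scene','s2.png');P=cloud(s);X,Y,Z=P[...,0],P[...,1],P[...,2]
im=cv2.imread('pics/s2.png');cv2.imwrite('pics/s2c.png',cv2.resize(im[200:360,250:560],None,fx=2.5,fy=2.5,interpolation=cv2.INTER_CUBIC))
for c in ['scene','side']:
    s=snap(c);P=cloud(s);X,Y,Z=P[...,0],P[...,1],P[...,2];m=(Y>.2)&(Y<.5)&(X>.3)&(X<.7)&(Z>.118)&(Z<.135)
    print(r.get_state()['tool_pos'],cv2.minAreaRect(P[m][:,:2].astype(np.float32)),np.median(P[m][:,2]));blocks(P,s['pixels'],lo=.026,hi=.038,yr=(.2,.5),xr=(.3,.65));blocks(P,s['pixels'],yr=(-.2,.2))
E
```

```text
[0.39913385 0.15506999 0.24041458] ((0.49574559926986694, 0.35438281297683716), (0.01817452721297741, 0.216082364320755), 28.23287582397461) 0.12597265210486824
blk 118 [0.395 0.333] [0.037 0.031] 28.5 ztop [0.03  0.033] [146. 112.  59.]
blk 119 [0.422 0.283] [0.037 0.03 ] 29.8 ztop [0.03  0.034] [146.  89.  57.]
blk 141 [0.435 0.401] [0.04  0.029] 29.9 ztop [0.031 0.034] [108.  80.  77.]
blk 64 [0.456 0.334] [0.016 0.029] 31.9 ztop [0.031 0.034] [ 37.  65. 119.]
blk 58 [0.478 0.286] [0.013 0.03 ] 23.1 ztop [0.03  0.035] [ 56. 113.  65.]
blk 173 [0.562 0.37 ] [0.039 0.03 ] 29.9 ztop [0.03  0.034] [115.  89.  82.]
blk 179 [0.593 0.33 ] [0.039 0.031] 38.1 ztop [0.031 0.033] [148. 121. 107.]
[0.39910839 0.15529888 0.24046243] ((0.49536922574043274, 0.3519112169742584), (0.015056822448968887, 0.21186304092407227), 27.951416015625) 0.12564674663918585
blk 68 [0.541 0.264] [0.018 0.008] 51.4 ztop [0.032 0.037] [100.  67.  43.]
blk 439 [0.591 0.331] [0.036 0.031] 38.9 ztop [0.03  0.032] [213. 161. 140.]
blk 993 [0.445 0.282] [0.041 0.087] 88.1 ztop [0.03  0.032] [190. 141.  89.]
blk 510 [0.559 0.37 ] [0.036 0.029] 27.7 ztop [0.029 0.031] [179. 127. 112.]
blk 566 [0.442 0.328] [0.037 0.03 ] 28.9 ztop [0.029 0.031] [149. 117. 135.]
blk 399 [0.396 0.331] [0.036 0.021] 30.4 ztop [0.03  0.031] [223. 169.  90.]
```

View pics/s2c.png

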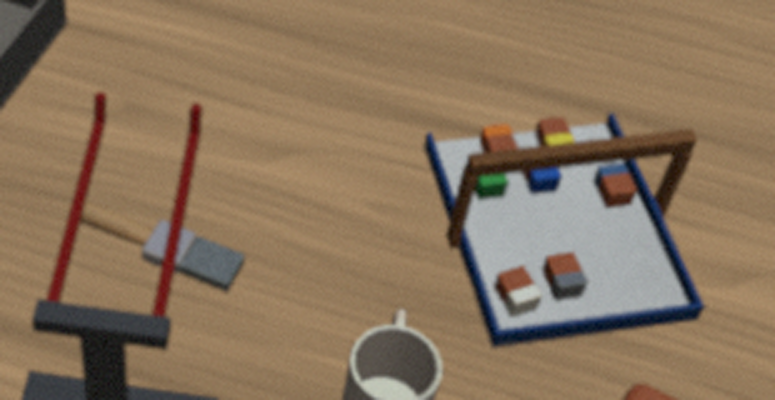

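The crop shows all seven blocks on the tray: orange, yellow, green, blue and blue at the front, and two at the back. No loose block remains on the table. Next I'll grip the bar.

```bash
python3 - <<'E'
from pl import *
plan([(.4955,.353,.22,118,.2,2),(.4955,.353,.119,118,.2,2)],v=50,w=.16)
E
```

```text
5+0 rows: dp [-54, 148, 15] twist [0.0, -0.0, 0.7] hand 0.2
2+2 rows: dp [22, 58, 6] twist [-0.0, -0.0, 0.28] hand 0.2
3+2 rows: dp [-1, 1, 101] twist [-0.0, -0.0, -0.0] hand 0.2
end [0.496  0.3528 0.1188] [ 0.517  0.856  0.001 -0.002]
```

Emit:
{"name": "step_arm", "arguments": {"motion": [{"dp": [-11,30,3],"twist": [0,0,0.14],"hand": 0.2},{"dp": [-22,59,6],"twist": [0,0,0.28],"hand": 0.2},{"dp": [-32,89,9],"twist": [0,0,0.42],"hand": 0.2},{"dp": [-43,118,12],"twist": [0,0,0.56],"hand": 0.2},{"dp": [-54,148,15],"twist": [0,0,0.7],"hand": 0.2}]}}

```text
clock: 34.83
tool_pos: [0.4691, 0.2976, 0.2255]
eef_rot: [0.394, 0.919, 0.001, -0.002]
contact_force: [0.2, 0.3, -0.4]
opening: 0.601
finger_force: 0.0
```

Emit:
{"name": "step_arm", "arguments": {"motion": [{"dp": [11,29,3],"twist": [0,0,0.14],"hand": 0.2},{"dp": [22,58,6],"twist": [0,0,0.28],"hand": 0.2},{"dp": [22,58,6],"twist": [0,0,0.28],"hand": 0.2},{"dp": [22,58,6],"twist": [0,0,0.28],"hand": 0.2}]}}

```text
clock: 35.33
tool_pos: [0.4954, 0.3518, 0.2198]
eef_rot: [0.517, 0.856, -0.0, -0.002]
contact_force: [-0.2, -0.2, 0.7]
opening: 0.599
finger_force: 0.0
```

```bash
python3 - <<'E'
from h import *
from pl import plan
s=snap('wrist');P=cloud(s);X,Y,Z=P[...,0],P[...,1],P[...,2];m=(Y>.2)&(Y<.5)&(X>.3)&(X<.7)&(Z>.118)&(Z<.135)&(s['depth']>.1)
a=s['pixels'].astype(int);m&=a[...,0]>a[...,2]+15
print(r.get_state()['tool_pos'],m.sum(),cv2.minAreaRect(P[m][:,:2].astype(np.float32)),np.median(P[m][:,2]))
plan([(.4955,.353,.119,118,.2,2)],v=50,w=.16)
E
```

```text
[0.49561239 0.35124435 0.21996516] 6912 ((0.48833411931991577, 0.3649185597896576), (0.01360538974404335, 0.18850773572921753), 27.764854431152344) 0.1269300276879382
3+2 rows: dp [1, 1, 101] twist [-0.0, -0.0, -0.01] hand 0.2
end [0.4957 0.3528 0.119 ] [ 0.513  0.858 -0.    -0.002]
```

Emit:
{"name": "step_arm", "arguments": {"motion": [{"dp": [1,1,40],"twist": [0,0,-0.01],"hand": 0.2},{"dp": [1,1,80],"twist": [0,0,-0.01],"hand": 0.2},{"dp": [1,1,101],"twist": [0,0,-0.01],"hand": 0.2},{"dp": [1,1,101],"twist": [0,0,-0.01],"hand": 0.2},{"dp": [1,1,101],"twist": [0,0,-0.01],"hand": 0.2}]}}

```text
clock: 36.0
tool_pos: [0.4969, 0.3539, 0.1206]
eef_rot: [0.514, 0.858, 0.002, -0.002]
contact_force: [0.4, 0.0, 0.6]
opening: 0.598
finger_force: 0.0
```

Emit:
{"name": "step_arm", "arguments": {"motion": [{"dp": [0,0,0],"twist": [0,0,0],"hand": -0.9},{"dp": [0,0,0],"twist": [0,0,0],"hand": -0.9},{"dp": [0,0,0],"twist": [0,0,0],"hand": -0.9},{"dp": [0,0,0],"twist": [0,0,0],"hand": -0.9},{"dp": [0,0,0],"twist": [0,0,0],"hand": -0.9}], "force": 50}}

```text
clock: 36.62
tool_pos: [0.495, 0.353, 0.1195]
eef_rot: [0.514, 0.858, -0.001, -0.002]
contact_force: [-4.4, -3.0, 5.9]
opening: 0.15
finger_force: 50.0
```

```bash
python3 - <<'E'
from pl import *
s=r.get_state();print(s['tool_pos'],s['opening'],s['contact_force'])
plan([(.4955,.353,.30,118,-.9,0)],v=30,w=.1)
json.dump([0],open('x.json','w'))
plan([(.4955,.353,.30,118,-.9,0),(.44,.05,.30,95,-.9,0),(.5,-.345,.27,83.8,-.9,2)],v=40,w=.1)
E
```

```text
[0.49496563 0.35299336 0.11953018] 0.15037861732770977 [-4.36727557 -2.96263416  5.8900809 ]
5+0 rows: dp [0, 0, -129] twist [-0.0, -0.0, 0.0] hand -0.9
2+0 rows: dp [0, 0, -51] twist [-0.0, -0.0, 0.0] hand -0.9
end [0.4958 0.3528 0.2995] [ 0.514  0.858 -0.001 -0.002]
5+0 rows: dp [0, 0, -180] twist [-0.0, -0.0, 0.0] hand -0.9
5+0 rows: dp [-150, -120, 0] twist [-0.0, -0.0, 0.25] hand -0.9
3+0 rows: dp [-106, -47, -1] twist [-0.0, -0.0, 0.15] hand -0.9
5+0 rows: dp [-181, 11, 14] twist [-0.0, -0.0, 0.09] hand -0.9
5+0 rows: dp [-180, 27, 13] twist [-0.0, -0.0, 0.09] hand -0.9
1+2 rows: dp [-35, 8, 3] twist [-0.0, -0.0, 0.02] hand -0.9
end [ 0.4999 -0.345   0.2698] [ 0.744  0.668 -0.001 -0.002]
```

Emit:
{"name": "step_arm", "arguments": {"motion": [{"dp": [0,0,-5],"twist": [0,0,0],"hand": -0.9},{"dp": [0,0,-20],"twist": [0,0,0],"hand": -0.9},{"dp": [0,0,-40],"twist": [0,0,0],"hand": -0.9},{"dp": [0,0,-60],"twist": [0,0,0],"hand": -0.9},{"dp": [0,0,-80],"twist": [0,0,0],"hand": -0.9}]}}

```text
clock: 37.25
tool_pos: [0.4969, 0.3536, 0.2007]
eef_rot: [0.514, 0.858, 0.001, -0.002]
contact_force: [-0.4, 0.0, -6.9]
opening: 0.153
finger_force: 50.0
```

Emit:
{"name": "step_arm", "arguments": {"motion": [{"dp": [0,0,-25],"twist": [0,0,0],"hand": -0.9},{"dp": [0,0,-50],"twist": [0,0,0],"hand": -0.9},{"dp": [0,0,-75],"twist": [0,0,0],"hand": -0.9},{"dp": [0,0,-95],"twist": [0,0,0],"hand": -0.9},{"dp": [0,0,-100],"twist": [0,0,0],"hand": -0.9}]}}

```text
clock: 37.88
tool_pos: [0.4973, 0.3538, 0.3013]
eef_rot: [0.514, 0.858, 0.003, -0.001]
contact_force: [0.5, 0.8, -6.1]
opening: 0.151
finger_force: 50.1
```

```bash
python3 - <<'E'
from pl import *
s=r.get_state();print(s['tool_pos'],s['opening'],s['contact_force'],s['moment'],s['q'])
plan([(.45,.05,.30,95,-.9,0),(.4926,-.348,.27,83.8,-.9,2)],v=30,w=.1)
from h import snap
import cv2
snap('scene','s3.png');im=cv2.imread('pics/s3.png');cv2.imwrite('pics/s3c.png',cv2.resize(im[150:350,380:600],None,fx=2.5,fy=2.5))
E
```

```text
[0.49732965 0.35378115 0.30129648] 0.15095289857853994 [ 0.49631661  0.76560564 -6.12020485] [ 0.15643585 -0.2510924  -0.02706769] [-0.34660711  0.67894134 -0.62965559  1.55249756  0.4365989   1.04962238
 -0.59764784]
5+0 rows: dp [-112, -84, 0] twist [0.0, -0.0, 0.18] hand -0.9
5+0 rows: dp [-125, -63, 0] twist [0.0, -0.0, 0.19] hand -0.9
1+0 rows: dp [-26, -8, 0] twist [0.0, -0.01, 0.03] hand -0.9
5+0 rows: dp [-143, 2, 11] twist [0.0, 0.0, 0.07] hand -0.9
5+0 rows: dp [-143, 13, 11] twist [0.0, 0.0, 0.07] hand -0.9
4+1 rows: dp [-113, 17, 9] twist [0.0, 0.0, 0.06] hand -0.9
   +1 rows hold
end [ 0.4921 -0.3484  0.2703] [ 0.745  0.668 -0.001  0.002]
```

View pics/s3c.png

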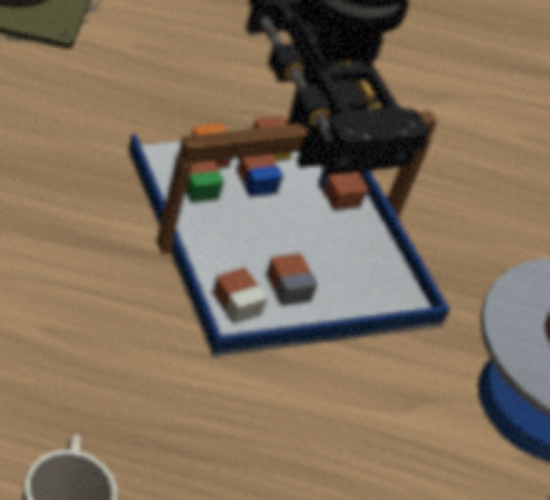

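The tray is lifted level with all seven blocks still on it. Now I'll carry it gently.

Emit:
{"name": "step_arm", "arguments": {"motion": [{"dp": [-8,-6,0],"twist": [0,0,0.01],"hand": -0.9},{"dp": [-26,-20,0],"twist": [0,0,0.05],"hand": -0.9},{"dp": [-50,-38,0],"twist": [0,0,0.09],"hand": -0.9},{"dp": [-75,-56,0],"twist": [0,0,0.13],"hand": -0.9},{"dp": [-100,-75,0],"twist": [0,0,0.17],"hand": -0.9}]}}

```text
clock: 38.55
tool_pos: [0.4771, 0.2274, 0.2981]
eef_rot: [0.586, 0.81, -0.0, -0.002]
contact_force: [0.4, 0.0, -6.9]
opening: 0.152
finger_force: 50.0
```

Emit:
{"name": "step_arm", "arguments": {"motion": [{"dp": [-26,-15,0],"twist": [0,0,0.04],"hand": -0.9},{"dp": [-52,-29,0],"twist": [0,0,0.08],"hand": -0.9},{"dp": [-78,-43,0],"twist": [0,0,0.12],"hand": -0.9},{"dp": [-105,-57,0],"twist": [0,0,0.16],"hand": -0.9},{"dp": [-132,-70,0],"twist": [0,0,0.2],"hand": -0.9}]}}

```text
clock: 39.17
tool_pos: [0.4519, 0.0804, 0.298]
eef_rot: [0.664, 0.748, -0.0, -0.002]
contact_force: [0.6, -0.4, -6.3]
opening: 0.154
finger_force: 50.0
```

```bash
python3 - <<'E'
from pl import *
s=r.get_state();print(s['tool_pos'])
plan([(.4926,-.348,.27,83.8,-.9,2)],v=30,w=.1)
E
```

```text
[0.45192999 0.08041089 0.29800669]
5+0 rows: dp [-143, -3, 9] twist [-0.0, -0.0, 0.08] hand -0.9
5+0 rows: dp [-143, 8, 9] twist [-0.0, -0.0, 0.07] hand -0.9
5+0 rows: dp [-143, 18, 9] twist [-0.0, -0.0, 0.08] hand -0.9
   +2 rows hold
end [ 0.493  -0.3479  0.2698] [ 0.745  0.667 -0.001 -0.002]
```

Emit:
{"name": "step_arm", "arguments": {"motion": [{"dp": [-20,0,1],"twist": [0,0,0.02],"hand": -0.9},{"dp": [-48,-1,3],"twist": [0,0,0.03],"hand": -0.9},{"dp": [-78,-2,5],"twist": [0,0,0.05],"hand": -0.9},{"dp": [-108,-2,7],"twist": [0,0,0.06],"hand": -0.9},{"dp": [-138,-3,9],"twist": [0,0,0.08],"hand": -0.9}]}}

```text
clock: 39.8
tool_pos: [0.4658, -0.0565, 0.2885]
eef_rot: [0.693, 0.721, -0.0, -0.002]
contact_force: [0.2, -0.8, -6.0]
opening: 0.15
finger_force: 50.0
```

Emit:
{"name": "step_arm", "arguments": {"motion": [{"dp": [-29,2,2],"twist": [0,0,0.01],"hand": -0.9},{"dp": [-57,3,4],"twist": [0,0,0.03],"hand": -0.9},{"dp": [-86,5,5],"twist": [0,0,0.04],"hand": -0.9},{"dp": [-114,6,7],"twist": [0,0,0.06],"hand": -0.9},{"dp": [-143,8,9],"twist": [0,0,0.07],"hand": -0.9}]}}

```text
clock: 40.42
tool_pos: [0.4793, -0.1986, 0.2788]
eef_rot: [0.718, 0.696, -0.0, -0.003]
contact_force: [0.8, 0.6, -5.9]
opening: 0.151
finger_force: 50.0
```

Emit:
{"name": "step_arm", "arguments": {"motion": [{"dp": [-29,3,2],"twist": [0,0,0.02],"hand": -0.9},{"dp": [-57,7,4],"twist": [0,0,0.03],"hand": -0.9},{"dp": [-86,11,5],"twist": [0,0,0.05],"hand": -0.9},{"dp": [-112,14,7],"twist": [0,0,0.06],"hand": -0.9},{"dp": [-130,17,9],"twist": [0,0,0.08],"hand": -0.9}]}}

```text
clock: 41.05
tool_pos: [0.4924, -0.3296, 0.269]
eef_rot: [0.745, 0.667, -0.0, -0.003]
contact_force: [0.2, 0.5, -7.5]
opening: 0.153
finger_force: 50.0
```

Emit:
{"name": "step_arm", "arguments": {"motion": [{"dp": [-10,1,0],"twist": [0,0,0],"hand": -0.9},{"dp": [-16,2,0],"twist": [0,0,0],"hand": -0.9},{"dp": [-18,2,0],"twist": [0,0,0],"hand": -0.9},{"dp": [-18,2,0],"twist": [0,0,0],"hand": -0.9},{"dp": [-18,2,0],"twist": [0,0,0],"hand": -0.9}]}}

```text
clock: 41.68
tool_pos: [0.4941, -0.3453, 0.2702]
eef_rot: [0.744, 0.668, 0.001, -0.002]
contact_force: [-0.2, 1.2, -6.1]
opening: 0.151
finger_force: 50.0
```

```bash
python3 - <<'E'
from pl import *
s=r.get_state();print(s['tool_pos'],s['q'])
plan([(.4926,-.348,.27,83.8,-.9,2),(.4926,-.348,.27,83.8,-.9,2,-57)],v=30,w=.18)
from h import snap
import cv2
snap('scene','s4.png');im=cv2.imread('pics/s4.png');cv2.imwrite('pics/s4c.png',cv2.resize(im[60:300,100:360],None,fx=2.3,fy=2.3))
E
```

```text
[ 0.49413642 -0.3452668   0.27018791] [ 0.80921687  0.68090341 -0.48879281  1.61185462  0.36945485  0.94567064
  0.08574461]
1+2 rows: dp [-3, -1, 0] twist [-0.0, -0.0, 0.0] hand -0.9
5+0 rows: dp [0, 0, 0] twist [-0.83, -0.0, -0.0] hand -0.9
1+2 rows: dp [0, 0, 0] twist [-0.17, -0.0, -0.0] hand -0.9
end [ 0.4928 -0.3481  0.2702] [0.654 0.586 0.321 0.355]
```

View pics/s4c.png

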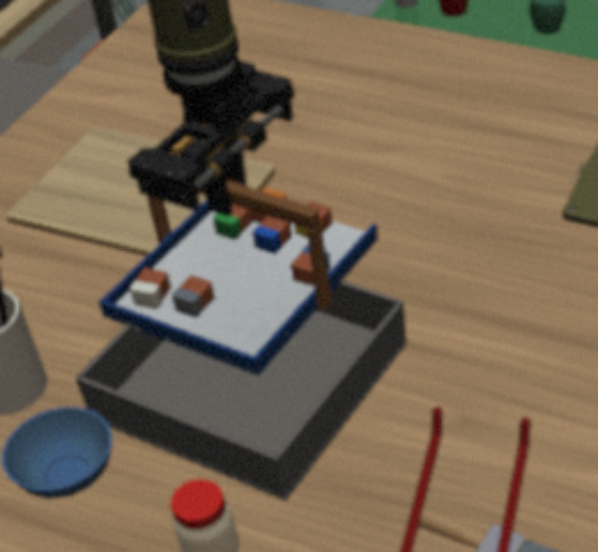

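All blocks are still on the tray and it is level over the tub. Now I'll tip it.

Emit:
{"name": "step_arm", "arguments": {"motion": [{"dp": [0,0,0],"twist": [-0.08,0,0],"hand": -0.9},{"dp": [0,0,0],"twist": [-0.2,0,0],"hand": -0.9},{"dp": [0,0,0],"twist": [-0.34,0,0],"hand": -0.9},{"dp": [0,0,0],"twist": [-0.48,0,0],"hand": -0.9},{"dp": [0,0,0],"twist": [-0.62,0,0],"hand": -0.9}]}}

```text
clock: 42.35
tool_pos: [0.4897, -0.3554, 0.2689]
eef_rot: [0.723, 0.641, 0.163, 0.198]
contact_force: [-1.5, -2.4, -7.0]
opening: 0.153
finger_force: 50.2
```

Emit:
{"name": "step_arm", "arguments": {"motion": [{"dp": [0,0,0],"twist": [-0.12,0,0],"hand": -0.9},{"dp": [0,0,0],"twist": [-0.25,0,0],"hand": -0.9},{"dp": [0,0,0],"twist": [-0.38,0,0],"hand": -0.9},{"dp": [0,0,0],"twist": [-0.38,0,0],"hand": -0.9},{"dp": [0,0,0],"twist": [-0.38,0,0],"hand": -0.9}]}}

```text
clock: 42.98
tool_pos: [0.485, -0.3562, 0.2566]
eef_rot: [0.695, 0.63, 0.22, 0.267]
contact_force: [-0.6, 0.6, -7.0]
opening: 0.153
finger_force: 50.4
```

Emit:
{"name": "step_arm", "arguments": {"motion": [{"dp": [0,0,0],"twist": [0,0,0],"hand": -0.9},{"dp": [0,0,0],"twist": [0,0,0],"hand": -0.9},{"dp": [0,0,0],"twist": [0,0,0],"hand": -0.9},{"dp": [0,0,0],"twist": [0,0,0],"hand": -0.9},{"dp": [0,0,0],"twist": [0,0,0],"hand": -0.9}]}}

```text
clock: 43.6
tool_pos: [0.4854, -0.355, 0.2564]
eef_rot: [0.695, 0.631, 0.221, 0.265]
contact_force: [0.0, -0.1, -2.8]
opening: 0.155
finger_force: 50.1
```

```bash
python3 - <<'E'
from pl import *
s=r.get_state();print(s['tool_pos'],s['q'],s['contact_force'],s['moment'])
print((R.from_quat(s['eef_rot']).as_matrix()).round(3).tolist())
from h import snap
import cv2
snap('scene','s5.png');im=cv2.imread('pics/s5.png');cv2.imwrite('pics/s5c.png',cv2.resize(im[60:300,100:360],None,fx=2.3,fy=2.3))
E
```

```text
[ 0.48541969 -0.35503114  0.25638333] [ 1.3795566   0.81549368 -1.09236456  2.16387387  2.05507829  0.39290278
 -1.35431014] [ 0.04078457 -0.05470439 -2.75013648] [ 0.10041203  1.11450917 -0.02722385]
[[0.107, 0.76, 0.641], [0.994, -0.063, -0.091], [-0.028, 0.647, -0.762]]
```

View pics/s5c.png

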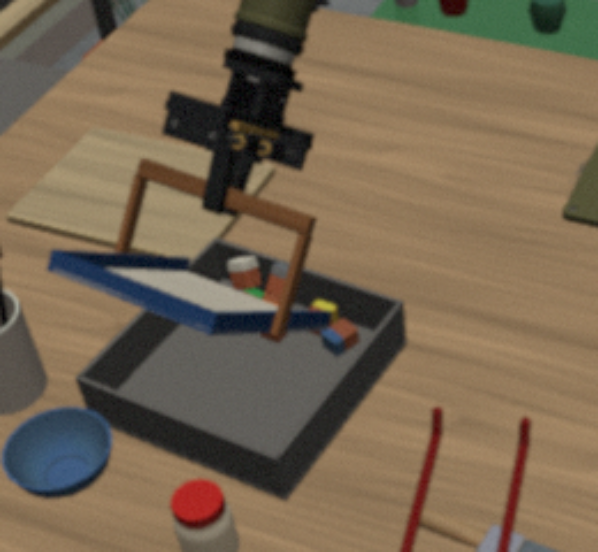

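The tray tipped about 40°, and the wrist force of 2.8 N means it is empty. Blocks are visible in the tub, so I'll level the tray and move away.

```bash
python3 - <<'E'
from pl import *
plan([(.49,-.348,.27,83.8,-.9,2)],v=40,w=.12)
E
```

```text
5+0 rows: dp [6, 10, -7] twist [0.59, 0.02, 0.01] hand -0.9
1+2 rows: dp [1, 1, -2] twist [0.11, 0.01, -0.0] hand -0.9
end [ 0.4899 -0.3481  0.27  ] [0.744 0.668 0.003 0.   ]
```

Emit:
{"name": "step_arm", "arguments": {"motion": [{"dp": [1,2,-1],"twist": [0.1,0,0],"hand": -0.9},{"dp": [2,4,-3],"twist": [0.22,0.01,0],"hand": -0.9},{"dp": [4,6,-4],"twist": [0.34,0.01,0],"hand": -0.9},{"dp": [5,8,-6],"twist": [0.46,0.02,0.01],"hand": -0.9},{"dp": [6,10,-7],"twist": [0.59,0.02,0.01],"hand": -0.9}]}}

```text
clock: 44.28
tool_pos: [0.4882, -0.3511, 0.2674]
eef_rot: [0.742, 0.663, 0.055, 0.08]
contact_force: [1.8, -2.9, -4.5]
opening: 0.155
finger_force: 50.0
```

Emit:
{"name": "step_arm", "arguments": {"motion": [{"dp": [1,1,-2],"twist": [0.11,0.01,0],"hand": -0.9},{"dp": [1,1,-2],"twist": [0.11,0.01,0],"hand": -0.9},{"dp": [1,1,-2],"twist": [0.11,0.01,0],"hand": -0.9}]}}

```text
clock: 44.65
tool_pos: [0.489, -0.3505, 0.2682]
eef_rot: [0.746, 0.665, 0.024, 0.038]
contact_force: [-0.2, 0.3, -3.3]
opening: 0.154
finger_force: 50.0
```

```bash
python3 - <<'E'
from pl import *
s=r.get_state();print(s['tool_pos'],s['eef_rot'],s['q'])
plan([(.49,-.348,.27,83.8,-.9,1),(.506,-.031,.255,100.6,-.9,2)],v=40,w=.12)
E
```

```text
[ 0.48899312 -0.35050834  0.26823994] [0.74559042 0.66488546 0.02377127 0.03817305] [ 1.07269812  0.76282256 -0.94478635  1.68919851  0.73682667  0.97865028
 -0.23503902]
1+1 rows: dp [3, 1, -2] twist [0.09, 0.02, -0.01] hand -0.9
5+0 rows: dp [198, -11, 10] twist [-0.0, -0.0, -0.18] hand -0.9
3+2 rows: dp [118, 15, 7] twist [-0.0, -0.0, -0.11] hand -0.9
end [ 0.5058 -0.0307  0.2546] [ 0.638  0.77   0.001 -0.002]
```

Emit:
{"name": "step_arm", "arguments": {"motion": [{"dp": [3,1,-2],"twist": [0.09,0.02,-0.01],"hand": -0.9},{"dp": [3,1,-2],"twist": [0.09,0.02,-0.01],"hand": -0.9},{"dp": [3,1,-2],"twist": [0.09,0.02,-0.01],"hand": -0.9}]}}

```text
clock: 45.02
tool_pos: [0.4901, -0.3478, 0.2705]
eef_rot: [0.743, 0.669, 0.001, -0.002]
contact_force: [-0.6, -0.5, -3.2]
opening: 0.153
finger_force: 50.0
```

Emit:
{"name": "step_arm", "arguments": {"motion": [{"dp": [20,-1,1],"twist": [0,0,-0.03],"hand": -0.9},{"dp": [60,-3,3],"twist": [0,0,-0.06],"hand": -0.9},{"dp": [100,-6,5],"twist": [0,0,-0.1],"hand": -0.9},{"dp": [150,-8,7],"twist": [0,0,-0.14],"hand": -0.9},{"dp": [198,-11,10],"twist": [0,0,-0.18],"hand": -0.9}]}}

```text
clock: 45.65
tool_pos: [0.4999, -0.1464, 0.2621]
eef_rot: [0.679, 0.735, 0.002, -0.002]
contact_force: [-0.2, -0.1, -3.2]
opening: 0.151
finger_force: 50.0
```

Emit:
{"name": "step_arm", "arguments": {"motion": [{"dp": [45,5,2],"twist": [0,0,-0.04],"hand": -0.9},{"dp": [85,10,5],"twist": [0,0,-0.08],"hand": -0.9},{"dp": [110,14,7],"twist": [0,0,-0.11],"hand": -0.9},{"dp": [118,15,7],"twist": [0,0,-0.11],"hand": -0.9},{"dp": [118,15,7],"twist": [0,0,-0.11],"hand": -0.9}]}}

```text
clock: 46.28
tool_pos: [0.5062, -0.0305, 0.2555]
eef_rot: [0.638, 0.77, 0.001, -0.002]
contact_force: [0.9, -0.5, -3.8]
opening: 0.152
finger_force: 50.0
```

```bash
python3 - <<'E'
from h import *
from pl import plan
st=r.get_state();print(st['tool_pos'],st['eef_rot'],st['q'])
for c in ['scene','side']:
    s=snap(c,c+'6.png');P=cloud(s);X,Y,Z=P[...,0],P[...,1],P[...,2];a=s['pixels'].astype(int)
    m=(X>.35)&(X<.62)&(abs(Y)<.2)&(Z>.22)&(Z<.27)&(a[...,0]>a[...,2]+20)
    q=P[m]; u=(q-np.array([st['tool_pos']]))@np.array([-.184,.983,0])
    print('bar',m.sum(),cv2.minAreaRect(q[:,:2].astype(np.float32)))
    for lo,hi in[(-.12,-.05),(.05,.12)]:
        w=q[(u>lo)&(u<hi)]; 
        if len(w):print(lo,len(w),w.mean(0).round(4),np.percentile(w[:,2],[5,50,95]).round(4))
    fl=(X>.3)&(X<.65)&(abs(Y)<.2)&(Z>.08)&(Z<.2)&(a.min(-1)>120)
    if fl.sum()>200:
        q=P[fl];A=np.c_[q[:,:2],np.ones(len(q))];k=np.linalg.lstsq(A,q[:,2],rcond=None)[0];print('floor slope',k.round(3),len(q),q.mean(0).round(3))
    if c=='scene':
        t=(X>.38)&(X<.65)&(Y<-.2)&(Y>-.5)&(Z<.06)&(Z>.02);print('tub blk pts',t.sum())
plan([(.70,.005,.255,100.6,-.9,2)],v=30)
im=cv2.imread('pics/scene6.png');cv2.imwrite('pics/s6c.png',cv2.resize(im[150:350,120:420],None,fx=2.5,fy=2.5))
E
```

```text
[ 0.50615499 -0.03048432  0.25550911] [ 0.63821518  0.76985467  0.00134994 -0.00182759] [ 0.55366966  0.70763655 -0.98998787  1.89884588  0.72750876  0.94665357
 -0.59792968]
bar 586 ((0.5074434876441956, -0.028450138866901398), (0.022306647151708603, 0.21422500908374786), 11.083666801452637)
-0.12 257 [ 0.5265 -0.1103  0.2534] [0.2269 0.2573 0.2636]
0.05 243 [0.4962 0.051  0.2566] [0.2416 0.2594 0.2638]
floor slope [-0.013 -0.     0.148] 4623 [ 0.513 -0.025  0.142]
tub blk pts 2933
bar 761 ((0.513979434967041, -0.027115218341350555), (0.03266109526157379, 0.21694105863571167), 10.97712516784668)
-0.12 66 [ 0.5199 -0.1264  0.2346] [0.2211 0.2333 0.2509]
0.05 468 [0.4875 0.0604 0.2495] [0.2243 0.253  0.2626]
floor slope [-0.013  0.016  0.149] 5483 [ 0.494 -0.036  0.142]
5+0 rows: dp [1, 141, 0] twist [-0.0, -0.0, -0.0] hand -0.9
2+2 rows: dp [0, 56, 0] twist [-0.0, -0.0, -0.0] hand -0.9
end [0.6998 0.005  0.255 ] [ 0.639  0.769  0.001 -0.002]
```

View pics/s6c.png

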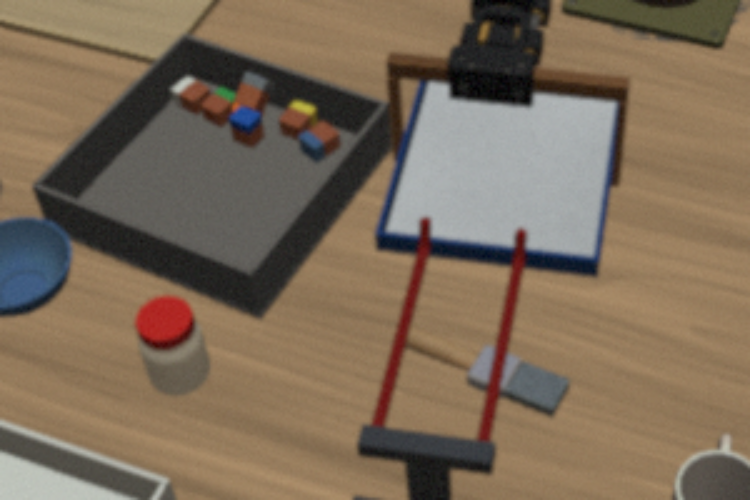

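The crop shows the blocks gathered at the robot-side wall of the tub around (190–330, 80–150), and the empty tray level ahead of the prongs. I'll move forward over the tips.

Emit:
{"name": "step_arm", "arguments": {"motion": [{"dp": [0,15,0],"twist": [0,0,0],"hand": -0.9},{"dp": [0,40,0],"twist": [0,0,0],"hand": -0.9},{"dp": [1,65,0],"twist": [0,0,0],"hand": -0.9},{"dp": [1,90,0],"twist": [0,0,0],"hand": -0.9},{"dp": [1,115,0],"twist": [0,0,0],"hand": -0.9}]}}

```text
clock: 47.0
tool_pos: [0.6201, -0.0103, 0.2549]
eef_rot: [0.64, 0.769, 0.001, -0.002]
contact_force: [-0.3, -0.2, -2.7]
opening: 0.15
finger_force: 50.0
```

Emit:
{"name": "step_arm", "arguments": {"motion": [{"dp": [0,25,0],"twist": [0,0,0],"hand": -0.9},{"dp": [0,50,0],"twist": [0,0,0],"hand": -0.9},{"dp": [0,70,0],"twist": [0,0,0],"hand": -0.9},{"dp": [0,82,0],"twist": [0,0,0],"hand": -0.9},{"dp": [0,82,0],"twist": [0,0,0],"hand": -0.9}]}}

```text
clock: 47.62
tool_pos: [0.7003, 0.0053, 0.2545]
eef_rot: [0.64, 0.769, 0.001, -0.002]
contact_force: [-0.4, -1.4, -3.0]
opening: 0.157
finger_force: 50.0
```

```bash
python3 - <<'E'
from h import *
from pl import plan
st=r.get_state();print(st['tool_pos'],st['eef_rot'],st['contact_force'])
plan([(.702,.005,.222,100.6,-.9,2)],v=30)
snap('side','s7.png');im=cv2.imread('pics/s7.png');cv2.imwrite('pics/s7c.png',cv2.resize(im[100:360,100:440],None,fx=2.2,fy=2.2))
E
```

```text
[0.7002874  0.00529323 0.25447816] [ 0.63950229  0.76878496  0.00118208 -0.00226051] [-0.36541218 -1.3529083  -3.02392916]
2+2 rows: dp [-1, 2, 32] twist [-0.0, -0.0, -0.0] hand -0.9
end [0.7024 0.0048 0.2225] [ 0.64   0.769  0.001 -0.002]
```

View pics/s7c.png

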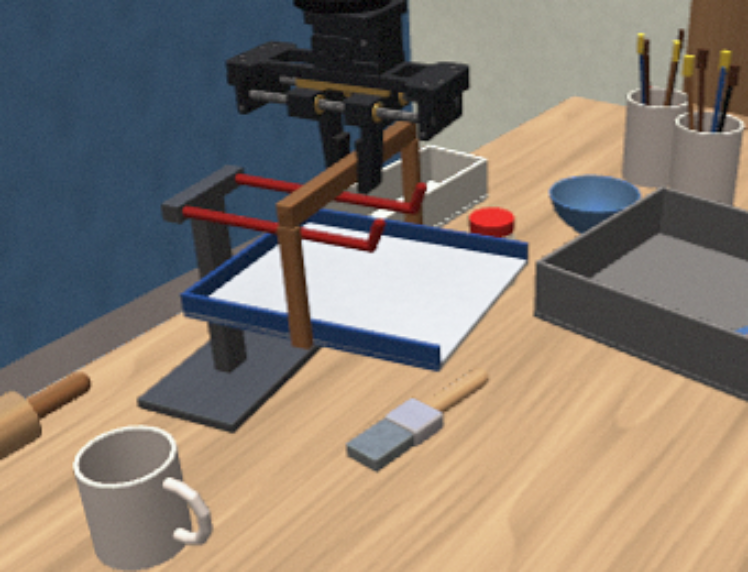

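The bar is above both prongs, behind the upturned tips, and the prongs pass through the arch. Now I'll lower it.

Emit:
{"name": "step_arm", "arguments": {"motion": [{"dp": [-1,2,10],"twist": [0,0,0],"hand": -0.9},{"dp": [-1,2,20],"twist": [0,0,0],"hand": -0.9},{"dp": [-1,2,30],"twist": [0,0,0],"hand": -0.9},{"dp": [-1,2,33],"twist": [0,0,0],"hand": -0.9},{"dp": [-1,2,33],"twist": [0,0,0],"hand": -0.9}]}}

```text
clock: 48.3
tool_pos: [0.7021, 0.0064, 0.222]
eef_rot: [0.638, 0.77, 0.001, -0.002]
contact_force: [0.3, 0.6, -3.6]
opening: 0.149
finger_force: 50.0
```

Emit:
{"name": "step_arm", "arguments": {"motion": [{"dp": [0,0,1],"twist": [0,0,0],"hand": -0.9},{"dp": [0,0,2],"twist": [0,0,0],"hand": -0.9},{"dp": [0,0,2],"twist": [0,0,0],"hand": -0.9}]}}

```text
clock: 48.68
tool_pos: [0.7022, 0.0063, 0.2205]
eef_rot: [0.639, 0.77, 0.002, -0.002]
contact_force: [-0.2, -1.3, -3.1]
opening: 0.15
finger_force: 50.0
```

Emit:
{"name": "step_arm", "arguments": {"motion": [{"dp": [0,0,1],"twist": [0,0,0],"hand": -0.9},{"dp": [0,0,2],"twist": [0,0,0],"hand": -0.9},{"dp": [0,0,2],"twist": [0,0,0],"hand": -0.9}]}}

```text
clock: 49.05
tool_pos: [0.7023, 0.0064, 0.2187]
eef_rot: [0.639, 0.77, 0.002, -0.002]
contact_force: [-0.7, 0.1, -0.6]
opening: 0.15
finger_force: 50.0
```

Emit:
{"name": "step_arm", "arguments": {"motion": [{"dp": [0,0,1],"twist": [0,0,0],"hand": -0.9},{"dp": [0,0,1],"twist": [0,0,0],"hand": -0.9},{"dp": [0,0,1],"twist": [0,0,0],"hand": -0.9}]}}

```text
clock: 49.42
tool_pos: [0.7023, 0.0064, 0.2186]
eef_rot: [0.639, 0.77, 0.002, -0.002]
contact_force: [-3.1, -1.1, 5.4]
opening: 0.153
finger_force: 50.0
```

The bar is seated (the load moved to the prongs), so I'll release it.

Emit:
{"name": "step_arm", "arguments": {"motion": [{"dp": [0,0,0],"twist": [0,0,0],"hand": -0.6},{"dp": [0,0,0],"twist": [0,0,0],"hand": -0.4},{"dp": [0,0,0],"twist": [0,0,0],"hand": -0.2},{"dp": [0,0,0],"twist": [0,0,0],"hand": 0.1},{"dp": [0,0,0],"twist": [0,0,0],"hand": 0.1}], "force": 10}}

```text
clock: 50.05
tool_pos: [0.7022, 0.0063, 0.2173]
eef_rot: [0.639, 0.77, 0.002, -0.002]
contact_force: [-0.2, -0.3, 0.3]
opening: 0.549
finger_force: 0.0
```

Emit:
{"name": "step_arm", "arguments": {"motion": [{"dp": [0,0,-15],"twist": [0,0,0],"hand": 0.1},{"dp": [0,0,-35],"twist": [0,0,0],"hand": 0.1},{"dp": [0,0,-60],"twist": [0,0,0],"hand": 0.1},{"dp": [0,0,-90],"twist": [0,0,0],"hand": 0.1},{"dp": [0,0,-100],"twist": [0,0,0],"hand": 0.1}]}}

```text
clock: 50.68
tool_pos: [0.7032, 0.0066, 0.321]
eef_rot: [0.639, 0.77, 0.004, -0.001]
contact_force: [0.0, 0.4, 0.1]
opening: 0.545
finger_force: 0.0
```

Emit:
{"name": "step_arm", "arguments": {"motion": [{"dp": [0,-40,-10],"twist": [0,0,0],"hand": 0.1},{"dp": [0,-90,-10],"twist": [0,0,0],"hand": 0.1},{"dp": [0,-140,-10],"twist": [0,0,0],"hand": 0.1},{"dp": [0,-160,-10],"twist": [0,0,0],"hand": 0.1},{"dp": [0,-160,-10],"twist": [0,0,0],"hand": 0.1}]}}

```text
clock: 51.3
tool_pos: [0.5441, -0.0245, 0.3277]
eef_rot: [0.639, 0.77, 0.001, -0.002]
contact_force: [0.7, -0.0, 0.5]
opening: 0.551
finger_force: 0.0
```

```bash
python3 - <<'E'
from g import *
sa=snap('scene','s8.png');sb=snap('side','s9.png')
for n,s in(('scene',sa),('side',sb)):
    P=cloud(s);X,Y,Z=P[...,0],P[...,1],P[...,2];a=s['pixels'].astype(int)
    m=(X>.62)&(X<.78)&(abs(Y)<.14)&(Z>.218)&(Z<.235)&(a[...,0]>a[...,2]+15)&(a[...,1]>.5*a[...,0])
    print('bar',m.sum(),cv2.minAreaRect(P[m][:,:2].astype(np.float32)),np.median(P[m][:,2]))
    fl=(X>.5)&(X<.85)&(abs(Y)<.14)&(Z>.08)&(Z<.13)&(a.min(-1)>130);q=P[fl];print('floor',np.linalg.lstsq(np.c_[q[:,:2],np.ones(len(q))],q[:,2],rcond=None)[0].round(3))
    tb=(X>.36)&(X<.66)&(Y<-.2)&(Y>-.5)&(Z<.11)&(Z>.015)&(a.max(-1)-a.min(-1)>30);q=P[tb];print('tub',len(q),q.min(0).round(3),q.max(0).round(3))
    for t in ['block1','mug','glaze_jar','paintbrush']: print(t,[(f[0],f[1].tolist()) for f in find(s,n,t)] if s is sb or 1 else 0)
im=np.hstack([cv2.resize(cv2.imread('pics/s8.png')[170:290,120:290],(400,282)),cv2.resize(cv2.imread('pics/s9.png')[130:270,320:520],(400,282))])
im2=np.hstack([cv2.resize(cv2.imread('pics/s8.png')[200:420,200:420],(300,300)),cv2.resize(cv2.imread('pics/s9.png'),(400,300))]);im2=np.hstack([im2,np.zeros((300,100,3),np.uint8)])
cv2.imwrite('pics/fin.png',np.vstack([im,im2]));print(r.get_state()['tool_pos'])
E
```

```text
bar 769 ((0.6855431795120239, 0.005208149552345276), (0.055752310901880264, 0.21380332112312317), 10.475286483764648) 0.22432322195804366
floor [-0.012 -0.     0.113]
tub 762 [ 0.362 -0.495  0.015] [ 0.66  -0.201  0.072]
block1 [(0.71, [0.424, -0.4, 0.026]), (0.62, [0.43, -0.268, 0.028]), (0.61, [0.418, -0.442, 0.026]), (0.61, [0.416, -0.354, 0.06]), (0.58, [0.412, -0.308, 0.028]), (0.52, [0.445, -0.351, 0.032])]
mug [(0.78, [0.733, 0.246, 0.051])]
glaze_jar [(0.65, [0.756, -0.268, 0.062])]
paintbrush [(0.62, [0.418, -0.441, 0.024])]
bar 541 ((0.6847394108772278, 0.006669923663139343), (0.056596215814352036, 0.21541327238082886), 9.44021224975586) 0.22462837026335142
floor [-0.016  0.002  0.116]
tub 490 [ 0.363 -0.493  0.015] [ 0.66  -0.206  0.072]
block1 [(0.59, [0.44, -0.343, 0.031]), (0.58, [0.417, -0.305, 0.032]), (0.58, [0.407, -0.452, 0.031])]
mug [(0.77, [0.724, 0.246, 0.059])]
glaze_jar [(0.95, [0.73, -0.262, 0.06])]
paintbrush [(0.61, [0.641, 0.029, 0.019])]
[ 0.54530002 -0.02349839  0.32720608]
```

View pics/fin.png

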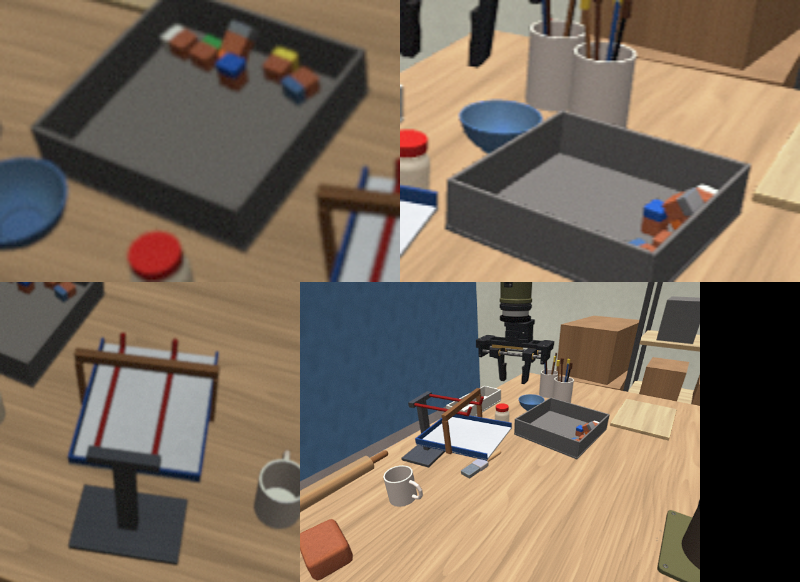

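The tray hangs level on both prongs, with the bar top at about 0.225. Six blocks are clearly visible in the tub, but the orange one is mostly hidden. I'll look from above with the wrist camera to make sure.

```bash
python3 - <<'E'
from pl import *
plan([(.44,-.2,.36,90,.1,0),(.47,-.38,.36,180,.1,2)],v=55,w=.18)
E
```

```text
4+0 rows: dp [-154, -136, -34] twist [-0.0, -0.01, 0.19] hand 0.1
5+0 rows: dp [-100, 17, 1] twist [-0.0, 0.0, -0.87] hand 0.1
4+1 rows: dp [-62, -52, 0] twist [-0.0, 0.0, -0.7] hand 0.1
   +1 rows hold
end [ 0.4702 -0.38    0.3602] [ 0.002  1.    -0.002 -0.   ]
```

Emit:
{"name": "step_arm", "arguments": {"motion": [{"dp": [-38,-34,-9],"twist": [0,0,0.05],"hand": 0.1},{"dp": [-77,-68,-17],"twist": [0,0,0.1],"hand": 0.1},{"dp": [-116,-102,-26],"twist": [0,0,0.15],"hand": 0.1},{"dp": [-154,-136,-34],"twist": [0,0,0.19],"hand": 0.1},{"dp": [-154,-136,-34],"twist": [0,0,0.19],"hand": 0.1}]}}

```text
clock: 52.42
tool_pos: [0.438, -0.2046, 0.3604]
eef_rot: [0.712, 0.702, 0.0, -0.002]
contact_force: [0.2, 0.3, -0.1]
opening: 0.55
finger_force: 0.0
```

Emit:
{"name": "step_arm", "arguments": {"motion": [{"dp": [-20,3,0],"twist": [0,0,-0.17],"hand": 0.1},{"dp": [-40,7,0],"twist": [0,0,-0.35],"hand": 0.1},{"dp": [-60,10,0],"twist": [0,0,-0.52],"hand": 0.1},{"dp": [-80,14,0],"twist": [0,0,-0.7],"hand": 0.1},{"dp": [-100,17,0],"twist": [0,0,-0.87],"hand": 0.1}]}}

```text
clock: 53.05
tool_pos: [0.4575, -0.2998, 0.3601]
eef_rot: [0.342, 0.94, 0.003, -0.001]
contact_force: [0.3, 0.6, -0.4]
opening: 0.554
finger_force: 0.0
```

Emit:
{"name": "step_arm", "arguments": {"motion": [{"dp": [-15,-13,0],"twist": [0,0,-0.17],"hand": 0.1},{"dp": [-31,-26,0],"twist": [0,0,-0.35],"hand": 0.1},{"dp": [-46,-39,0],"twist": [0,0,-0.52],"hand": 0.1},{"dp": [-62,-52,0],"twist": [0,0,-0.7],"hand": 0.1},{"dp": [-62,-52,0],"twist": [0,0,-0.7],"hand": 0.1}]}}

```text
clock: 53.68
tool_pos: [0.4708, -0.3802, 0.3589]
eef_rot: [0.004, 1.0, 0.004, -0.0]
contact_force: [-0.6, 1.0, -0.4]
opening: 0.547
finger_force: 0.0
```

```bash
python3 - <<'E'
from h import *
s=snap('wrist','w2.png');P=cloud(s)
for f in find(s,'wrist','block1',.2): print(*f)
print(r.get_state()['tool_pos'])
m=(P[...,0]>.39)&(P[...,0]<.48)&(P[...,1]<-.25)&(P[...,1]>-.46)&(P[...,2]<.1);print('top z',np.nanpercentile(P[m][:,2],[90,99,99.9]))
E
```

```text
0.98 [ 0.425 -0.282  0.031] [407. 152.]
0.95 [ 0.393 -0.373  0.035] [329. 123.]
0.82 [ 0.413 -0.403  0.032] [303. 142.]
0.78 [ 0.406 -0.441  0.038] [269. 136.]
0.73 [ 0.413 -0.361  0.07 ] [341. 143.]
[ 0.47058525 -0.37858253  0.35964899]
top z [0.04368552 0.07093308 0.07285656]
```

View pics/w2.png

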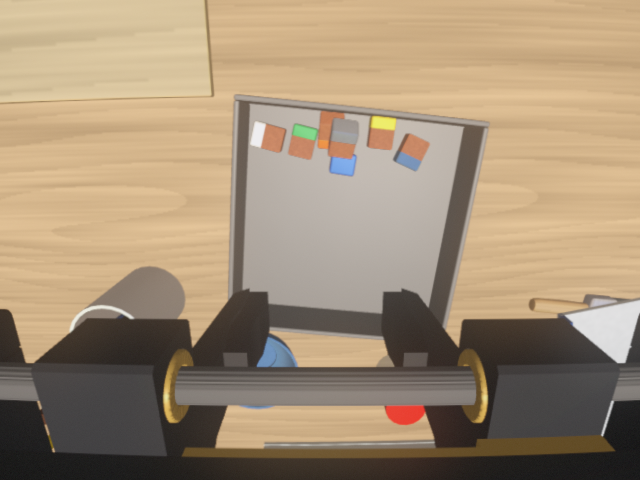

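The top view shows all seven blocks in the tub: white (258,135), green (303,140), orange (330,130) under grey (343,138), blue (343,163), yellow (382,130) and blue (412,152). The highest top is at 0.071 m, which is within limits.

```bash
python3 -c "
from plant import r
print(r.finish_job())"
```

```text
the job is handed in; nothing more can be done
None
```

The job is handed in at about 54 s: all seven blocks lie in the tub, the empty tray hangs level on both prongs, and the mug, jar and brush stayed in place; the hand-in returned no verdict.

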